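# Hold the cutter's knife unit up to the inspection camera

## Task

The cutter's blades have to be photographed for the daily chipped-blade check. Turn the focus knob on the camera stand until its white pointer stands at the green close-up mark, then lift the blue knife unit out of the cutter's bowl and hold it up in front of the camera, its middle on the lens's line of sight at the focus distance of 180 mm from the lens, both blades level and spread left and right across the picture, and the hub's top tipped away from the camera so that it stands square to the line of sight. Do not knock the camera with the knife unit or disturb the other kitchen things; finish while holding it still there, in the gripper alone.

Things in the scene. Friction and masses are not known exactly. Their poses are not given: they have to be found in the camera images.
- cutter: Food cutter, fixed: round white motor base 212 mm across with a panel (green, red button) at -x; on it an open steel bowl, rim 147 mm above the table, 178 mm wide inside, black handle at +x reaching 133 mm. Origin: underside centre, z up. In the bowl's centre a square 17 mm spindle, tip 112 mm above the table, carries the knife unit, whose underside is 72 mm above the table.
- knife_center (a point): Knife unit (loose, 0.17 to 0.34 kg), 100 mm tall, half-way up its hub axis. z up the hub; x through both blade tips, 77 mm out, one each way (a half turn is as good). Blue hub, 33 mm thick. Its square bore sits over the spindle by 40 mm: draw it straight up; x then lies along the cutter's x within 10 degrees. Its blades clear the bowl once this point is 200 mm above the table.
- knife_grip (a point): Middle of the knife unit's flat blue finger grip, on the hub axis 30 mm above knife_center; same axes. The grip is 36 mm long along x, 20 mm thick along y (pinch it across y) and 40 mm tall: it ends 20 mm above this point; 20 mm below it the hub begins, 25 mm thick there and 33 mm from 28 mm below.
- focus_knob (a joint): Angle of the focus knob, rad, 0 to 3.14; grows as it turns clockwise seen from above. The pointer stands at the green close-up mark at 1.571; it starts between 0.1 and 0.8. It stays where it is left (friction 0.04 N m).
- knob_grip (a point): On the knob's vertical axis, 60 mm above the table. Black knob: skirt 54 mm across, top 43 mm above the table; on it an upright bar grip 46 mm long, 14 mm thick, up to 73 mm. z up; x along the bar to the end with the white pointer line; turns with the knob. Small black dots lie round it; the one large green dot is the close-up mark, on the stand's -x side.
- camera_stand: Inspection camera's stand, fixed: foot 170 (x) by 260 (y) mm, top 34 mm high; origin underside centre. Column at x 62, y -75 mm; on it a white head 58 mm wide, up to 345 mm high. Lens front at x 4, y -75, z 300 mm; it looks towards -x, 0.35 rad (20 degrees) downward. Knob axis at x -30, y 82 mm.
- view_point (a point): Where the knife unit's centre is to be held: on the line of sight, 180 mm in front of the lens, 238 mm above the table. x: back along the line of sight to the lens; y: level, across the picture; z: square to both, up and leaning away from the camera by 0.35 rad. The hub axis is to be along this z, the line of the blade tips along this y.
- cutting_board: Pale plastic cutting board 200 x 300 x 12 mm lying at the front; origin underside centre. A bystander.
- small_dish: Small melamine dish with green topping, 90 mm across, 21 mm high, behind the cutter; origin underside centre. A bystander.
- cup_yellow: White cup with a yellow inside, 84 mm high, 83 mm across plus its handle, at the front right; origin on the underside. A bystander.
- spoon: Steel spoon 188 mm long, 15 mm high, at the front; origin underside centre. A bystander.
- red_dish: Small melamine dish with red topping, 90 mm across, 20 mm high, between the cutter and the camera stand; origin underside centre. A bystander.

How it is judged:
By the outcome, as a careful person would: the job done as asked, in the order asked, and still so for the second after the job is handed in, while the arm keeps its last pose, push and grip.
It also fails if it takes over 62 s, if anything falls off the work surface, if the arm or the gripper's body presses on something with over 40 N, if the wrist force passes 120 N, or if a joint passes its speed limit or range.

## Robot

A 6-joint arm with a two-finger parallel gripper is mounted at the origin on a cart in front of the work surface, level with it; the furniture and walls round the work are solid. World frame = base frame: x ahead of the robot, y to its left, z up, the work surface at z = 0. Lengths are in m, angles in degrees, forces in N, time in s.
With the tool pointing down it reaches from about 0.4 to 0.825 m from the base axis. Payload 7 kg.
Tool frame: the origin (TCP) lies at the very end of the fingers, on their centre line; the grasp point (between the pads) lies 19 mm behind it; z points along the fingers, y is the direction in which the jaws open and shut (so a half turn about z gives the same grasp; the last joint's range is limited). The gripper opens to 88 mm and grips with 3 to 60 N. Pads are 19 mm wide; open, the fingers measure 130 mm over their backs; the gripper's body (78 mm by 193 mm) begins 47 mm behind the grasp point.
Start: joints at [-52.821, 20.546, 0.682, 0, -70.136, -16.507], TCP at [0.238, -0.632, 0.227] pointing down, gripper open.
Joint ranges: [-176.03, 176.03], [-82.01, 121.73], [-58.28, 71.71], [-173.87, 95.51], [-174.79, -0.11], [-173.66, 173.66]. Speed limits (degrees/s): [136.94, 136.94, 172.46, 180, 180, 180].

## Interface

Orientations are given as [roll, pitch, yaw] about the fixed x, y, z axes, in that order (R = Rz(yaw) Ry(pitch) Rx(roll)).
In Python, from plant import ctrl, snapshot, workorder gives the robot as it stands. The module is installed in compiled form; this text tells all that it offers.
- The arm moves only by the shell command python3 -m creep 'ROWS'. ROWS is JSON, a list of rows, each a list of 5 numbers: the shift along the tool's x, y, z scaled (see below), then the turn about the tool's z scaled (see below), then the finger opening in mm, from 0 to 87.6. A call has exactly 8 rows; each row is the pose to reach, as a shift and turn from the pose commanded when the call began, along the tool's axes at that moment, turning the shorter way round; what a row does not reach only later rows make up. The controller multiplies each number of a shift by 0.1 m and each number of a turn by 180 degrees. A row lasts 1/12 s, in which the tool goes at most 41.7 mm and 7.16 degrees, less where a joint would pass 70% of its speed; a pose out of reach is approached as far as the arm can. A call with a number of a shift or a turn outside -1 to 1 is refused whole. A call with a gripper value outside its range is refused whole. The fingers move at their own pace and stop on an object; the grip force is fixed at half the most. Time passes only in rows, so rows that repeat a pose let the fingers close, or fill a call up. It gives the time, the measured TCP pose, the force and the opening at its end, in the units of the state.
- ctrl.get_obs(): the state, without advancing time (a new reading comes with each control period).
- snapshot(name): name is "scene" or "top"; returns a dict with "img" (384x512x3 uint8, blue, green, red), "camera_matrix" (3x3 intrinsics, pixels), "k1" (the pictures are not rectified: a ray, as slopes to the right and down, at radius r is drawn at 1 + k1 r^2 times it, then the intrinsics apply), "xyz" and "rotation" of the camera in the world. Camera axes: x right, y up, looking along -z (the intrinsics and any distortion apply to the point x, -y, -z); pixel columns grow to the right and rows downward; lengths in m; the calibration is good to about 2 mm. A picture is of the moment at which its call begins. There is no depth.
- workorder.close_job(): hands the job in, once; it reports no verdict.
The state is a dict: "clock": time; "joint_pos": joint angles; "qvel": joint speeds; "tau": joint torques, N m; "tool_pos": TCP position; "orientation": TCP orientation; "force": force on the tool from outside, world axes, zero at the start; "moment": the same for the moment, N m; "opening": finger opening in m.
Only numpy, scipy, OpenCV 4.12 (cv2) and the standard library are available. Lean on these libraries where they do the work, as an engineer would, in place of code of your own. Each camera call takes 0.05 s, during which the arm holds its last target.

## Working session

There is one attempt and no reset: what is moved stays moved. The work goes in short steps, Python scripts to look and compute and a shell command to move; the robot and the scene stay as the last step left them, time stands still between calls to the robot, and variables do not carry over. Pictures are saved under pics/ and viewed, and the job is handed in when it is done.

```bash
mkdir -p pics; ls; cat > look.py <<'E'
import cv2,sys,numpy as np,pickle
from plant import ctrl,snapshot
def take(tag):
    out={}
    for n in ("scene","top"):
        s=snapshot(n); out[n]=s
        cv2.imwrite(f"pics/{tag}_{n}.png",s["img"])
    pickle.dump(out,open(f"pics/{tag}.pkl","wb")); return out
if __name__=="__main__":
    o=take(sys.argv[1])
    for n in o: print(n,np.round(o[n]["camera_matrix"],1).tolist(),o[n]["k1"],np.round(o[n]["xyz"],4),np.round(o[n]["rotation"],4).tolist())
    print(ctrl.get_obs())
E
python3 look.py a
```

```text
pics
scene [[441.9, 0.0, 252.1], [0.0, 441.9, 186.4], [0.0, 0.0, 1.0]] -0.043350011694646806 [-0.0301 -1.2435  1.0869] [55.6588, -1.1858, -23.624]
top [[479.8, 0.0, 259.8], [0.0, 479.8, 192.3], [0.0, 0.0, 1.0]] -0.06676909262124878 [ 0.2454 -0.0354  1.6788] [10.8778, -0.1558, -88.9518]
{'clock': 0.1, 'joint_pos': array([-5.28209090e+01,  2.05864263e+01,  6.38472361e-01, -1.87901778e-02,
       -7.01356226e+01, -1.65068533e+01]), 'qvel': array([-0.05242078, -0.13956999,  0.0170745 ,  0.01254297,  0.01196357,
       -0.06308061]), 'tau': array([-1.47921295e-03, -5.84165668e+01,  2.93751812e+01,  7.01554075e+00,
        1.01598114e-02, -3.16669775e-05]), 'tool_pos': array([ 0.23811079, -0.63113186,  0.22571909]), 'orientation': array([ 1.79914849e+02, -6.81200257e-03, -1.59334155e+02]), 'force': array([-0.10520526,  0.39998725,  0.67162329]), 'moment': array([-0.0405312 ,  0.01032102, -0.00678863]), 'opening': 0.08740887073098058}
```

View pics/a_scene.png

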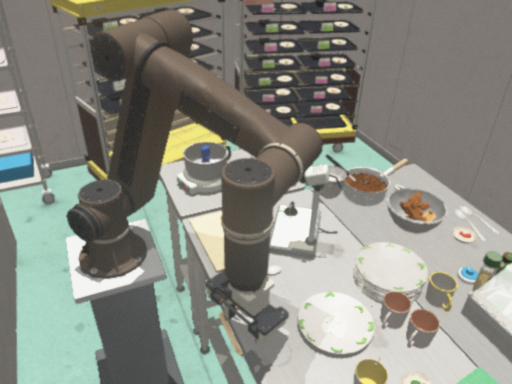

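View pics/a_top.png

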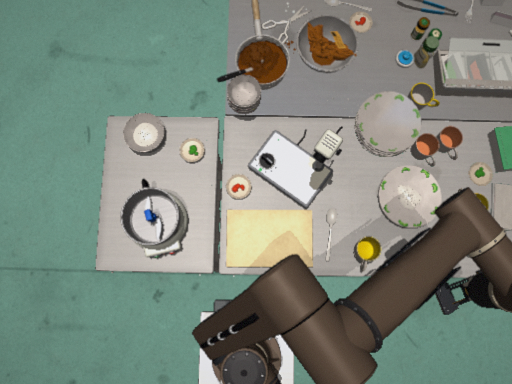

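```bash
cat > geo.py <<'E'
import numpy as np,pickle,cv2
from scipy.spatial.transform import Rotation as R
def load(tag): return pickle.load(open(f"pics/{tag}.pkl","rb"))
def rot(c): return R.from_euler('xyz',c["rotation"],degrees=True).as_matrix()
def ray(c,u,v):
    K=np.asarray(c["camera_matrix"]); d=np.array([c["k1"],0,0,0,0.])
    p=cv2.undistortPoints(np.array([[[u,v]]],float),K,d,None,None,None) if False else None
    x=(u-K[0,2])/K[0,0]; y=(v-K[1,2])/K[1,1]; a,b=x,y
    for _ in range(30):
        f=1+c["k1"]*(a*a+b*b); a,b=x/f,y/f
    dd=rot(c)@np.array([a,-b,-1.]); return np.asarray(c["xyz"]),dd
def plane(c,u,v,z):
    o,d=ray(c,u,v); return o+d*(z-o[2])/d[2]
def proj(c,P):
    q=rot(c).T@(np.asarray(P,float)-c["xyz"]); a,b=q[0]/-q[2],-q[1]/-q[2]
    f=1+c["k1"]*(a*a+b*b); K=np.asarray(c["camera_matrix"])
    return np.array([K[0,0]*a*f+K[0,2],K[1,1]*b*f+K[1,2]])
def tri(c1,p1,c2,p2):
    o1,d1=ray(c1,*p1);o2,d2=ray(c2,*p2); d1/=np.linalg.norm(d1); d2/=np.linalg.norm(d2)
    A=np.stack([d1,-d2],1); t=np.linalg.lstsq(A,o2-o1,rcond=None)[0]
    a,b=o1+d1*t[0],o2+d2*t[1]; return (a+b)/2,np.linalg.norm(a-b)
E
python3 - <<'E'
from geo import *
o=load("a")
def crop(n,x0,y0,w,h,s,f):
    im=o[n]["img"][y0:y0+h,x0:x0+w]; cv2.imwrite(f,cv2.resize(im,None,fx=s,fy=s,interpolation=cv2.INTER_CUBIC))
crop("top",110,170,90,90,6,"pics/c1.png")
crop("top",220,115,130,100,6,"pics/c2.png")
crop("scene",160,120,190,140,4,"pics/c3.png")
E
```

```text
(no output)
```

View pics/c1.png

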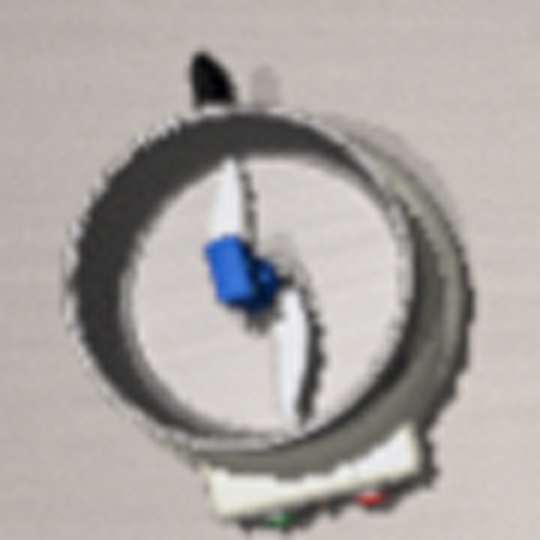

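View pics/c2.png

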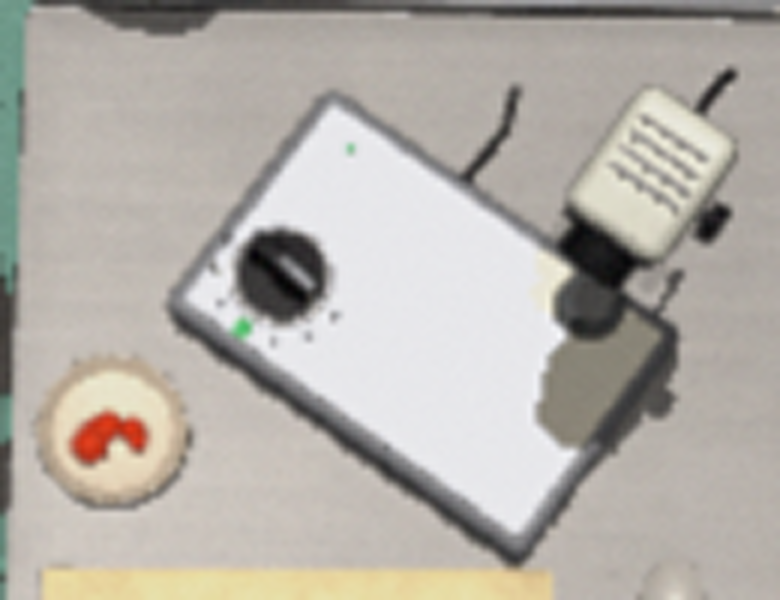

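View pics/c3.png

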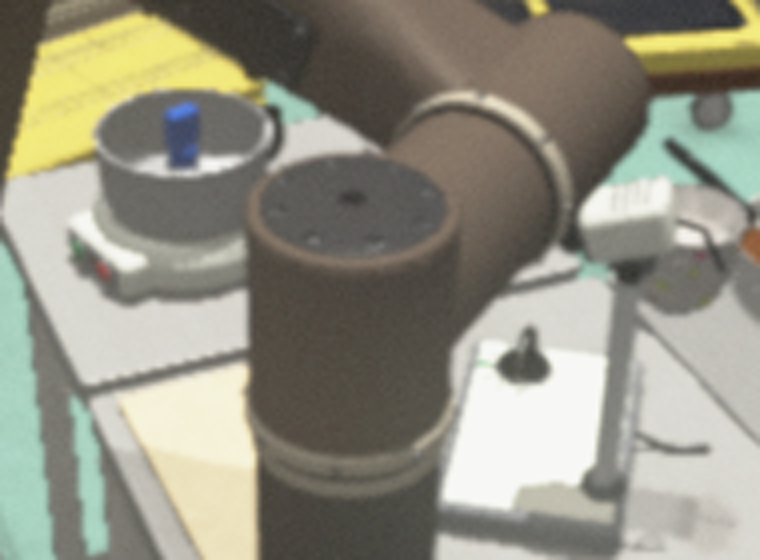

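```bash
python3 - <<'E'
from geo import *
o=load("a"); t=o["top"]; s=o["scene"]
f=lambda x,y:(220+(x+.5)/6-.5,115+(y+.5)/6-.5)
C=[(335,95),(175,305),(520,560),(672,330)]
P=np.array([plane(t,*f(*c),0.034)[:2] for c in C]); print(P)
print("edges",[np.linalg.norm(P[i]-P[(i+1)%4]) for i in range(4)])
ctr=P.mean(0); ydir=(P[0]-P[3])+(P[1]-P[2]); yaw=np.arctan2(ydir[1],ydir[0])-np.pi/2
xd=(P[3]-P[2])+(P[0]-P[1]); yaw2=np.arctan2(xd[1],xd[0]); print("stand",ctr,np.degrees([yaw,yaw2]))
k=plane(t,*f(282,275),0.058); g=plane(t,*f(242,328),0.034)
print("knob",k,"green",g)
yaw=(yaw+yaw2)/2; Rz=np.array([[np.cos(yaw),-np.sin(yaw)],[np.sin(yaw),np.cos(yaw)]])
print("knob exp",ctr+Rz@[-.030,.082],"view",ctr+Rz@[.004-.18*np.cos(.35),-.075],"lens",ctr+Rz@[.004,-.075])
h=lambda x,y:(110+(x+.5)/6-.5,170+(y+.5)/6-.5)
print("red dish",plane(t,*f(110,432),0.01))
# cutter rim ellipse extremes approx & knife
for n,(x,y),z in [("rimL",(70,290),.147),("rimR",(412,270),.147),("rimT",(245,108),.147),("rimB",(245,450),.147),("griptop",(229,268),.172),("tip1",(232,160),.1),("tip2",(300,425),.1),("hub",(262,285),.09)]:
    print(n,plane(t,*h(x,y),z))
E
```

```text
[[ 0.78825272 -0.08607483]
 [ 0.65724323  0.00652283]
 [ 0.50919531 -0.19651863]
 [ 0.64779027 -0.28611904]]
edges [np.float64(0.16043007956973407), np.float64(0.2512847354726342), np.float64(0.1650357422083892), np.float64(0.24443278444541797)]
stand [ 0.65062038 -0.14054742] [-35.5933625  -34.05073767]
knob [ 0.67035445 -0.05582697  0.058     ] green [ 0.64407923 -0.03313711  0.034     ]
knob exp [ 0.67281692 -0.05610031] view [ 0.47226831 -0.10784753] lens [ 0.61107689 -0.20440125]
red dish [0.58518384 0.04383021 0.01      ]
rimL [0.44688048 0.41214931 0.147     ]
rimR [0.46148683 0.22749573 0.147     ]
rimT [0.54862379 0.32321764 0.147     ]
rimB [0.36296552 0.31208393 0.147     ]
griptop [0.45708445 0.32063215 0.172     ]
tip1 [0.52815319 0.33971514 0.1       ]
tip2 [0.38094559 0.29314517 0.1       ]
hub [0.45941012 0.32089175 0.09      ]
```

```bash
cat > plan.py <<'E'
# python3 plan.py x y z yaw : shift/turn in row units from measured pose to target (tool-axis at now)
import sys,numpy as np
from scipy.spatial.transform import Rotation as R
from plant import ctrl
o=ctrl.get_obs(); p=np.array(o["tool_pos"]); M=R.from_euler('xyz',o["orientation"],degrees=True)
print("t",round(o["clock"],2),"pos",np.round(p,4),"rpy",np.round(o["orientation"],2),"F",np.round(o["force"],1),"open",round(o["opening"]*1e3,1),"q",np.round(o["joint_pos"],1),"zt",np.round(M.as_matrix()[:,2],3))
if len(sys.argv)>3:
    t=np.array([float(a) for a in sys.argv[1:4]]); s=M.inv().apply(t-p)/0.1
    yaw=o["orientation"][2]; tw=float(sys.argv[4]) if len(sys.argv)>4 else yaw
    d=(tw-yaw+90)%180-90   # half-turn symmetric; positive world yaw = negative tool z turn
    print("units",np.round(s,3),"turn",round(-d/180,4),"deg(tool)",round(-d,2),"alt",round((-d-180*np.sign(-d))/180,4))
E
python3 plan.py 0.45 -0.52 0.36
```

```text
t 0.1 pos [ 0.2381 -0.6311  0.2257] rpy [ 1.7991e+02 -1.0000e-02 -1.5933e+02] F [-0.1  0.4  0.7] open 87.4 q [-52.8  20.6   0.6  -0.  -70.1 -16.5] zt [-0.001  0.001 -1.   ]
units [-2.375  0.294 -1.343] turn -0.0 deg(tool) -0.0 alt -0.0
```

```bash
python3 -m creep '[[-0.2,0,-0.2,0,87],[-0.45,0,-0.4,0,87],[-0.7,0.05,-0.7,0,87],[-1,0.1,-0.8,0,87],[-1,0.1,-0.9,0,87],[-1,0.1,-0.9,0,87],[-1,0.1,-0.9,0,87],[-1,0.1,-0.9,0,87]]'; python3 plan.py 0.45 -0.52 0.36
```

```text
clock: 0.77
tool_pos: [0.3276, -0.5867, 0.3152]
orientation: [179.9, -0.0, -159.4]
force: [0.9, -0.4, -0.1]
opening: 0.087
t 0.77 pos [ 0.3276 -0.5867  0.3152] rpy [ 1.7990e+02 -2.0000e-02 -1.5936e+02] F [ 0.9 -0.4 -0.1] open 87.0 q [-44.2  18.2   8.6  -0.  -80.5 -25.1] zt [-0.001  0.002 -1.   ]
units [-1.38   0.193 -0.448] turn -0.0 deg(tool) -0.0 alt -0.0
```

```bash
python3 -m creep '[[-0.4,0,-0.1,0,87],[-0.8,0,-0.2,0,87],[-1,-0.1,-0.3,0,87],[-1,-0.3,-0.4,0,87],[-1,-0.5,-0.4,0,87],[-1,-0.5,-0.4,0,87],[-1,-0.5,-0.4,0,87],[-1,-0.5,-0.4,0,87]]'; python3 plan.py 0.57 -0.72 0.36
```

```text
clock: 1.43
tool_pos: [0.4385, -0.5984, 0.3549]
orientation: [179.9, -0.1, -159.4]
force: [-0.7, -0.1, 0.7]
opening: 0.087
t 1.43 pos [ 0.4385 -0.5984  0.3549] rpy [ 1.7987e+02 -6.0000e-02 -1.5940e+02] F [-0.7 -0.1  0.7] open 87.0 q [-38.8  25.   23.6  -0.  -88.8 -30.6] zt [-0.002  0.002 -1.   ]
units [-0.803 -1.601 -0.055] turn -0.0 deg(tool) -0.0 alt -0.0
```

```bash
python3 -m creep '[[-0.1,-0.4,0,0,87],[-0.2,-0.8,0,0,87],[-0.28,-1,0,0,87],[-0.28,-1,0,0,87],[-0.28,-1,0,0,87],[-0.28,-1,0,0,87],[-0.28,-1,0,0,87],[-0.28,-1,0,0,87]]'; python3 plan.py 0.57 -0.72 0.36
```

```text
clock: 2.1
tool_pos: [0.5004, -0.6814, 0.3588]
orientation: [-179.9, 0.1, -159.3]
force: [0.3, -0.1, 1.0]
opening: 0.087
t 2.1 pos [ 0.5004 -0.6814  0.3588] rpy [-1.7987e+02  6.0000e-02 -1.5932e+02] F [ 0.3 -0.1  1. ] open 87.0 q [-40.6  37.1  44.2   0.  -97.  -28.7] zt [ 0.002 -0.002 -1.   ]
units [-0.515 -0.607 -0.01 ] turn -0.0 deg(tool) -0.0 alt -0.0
```

```bash
python3 -m creep '[[-0.1,-0.4,0,0,87],[-0.2,-0.8,0,0,87],[-0.28,-1,0,0,87],[-0.28,-1,0,0,87],[-0.28,-1,0,0,87],[-0.28,-1,0,0,87],[-0.28,-1,0,0,87],[-0.28,-1,0,0,87]]'; python3 plan.py 0.57 -0.72 0.36
```

```text
clock: 2.77
tool_pos: [0.5536, -0.7539, 0.3537]
orientation: [-178.8, 0.3, -159.3]
force: [-0.2, 0.5, 0.1]
opening: 0.087
t 2.77 pos [ 0.5536 -0.7539  0.3537] rpy [-178.81    0.28 -159.33] F [-0.2  0.5  0.1] open 87.0 q [ -41.8   51.7   71.7    0.3 -108.8  -27.5] zt [ 0.012 -0.018 -1.   ]
units [-0.274  0.258 -0.068] turn -0.0 deg(tool) -0.0 alt -0.0
```

```bash
python3 -m creep '[[0.1,0.4,0,0,87],[0.2,0.8,0,0,87],[0.28,1,0,0,87],[0.28,1,0,0,87],[0.28,1,0,0,87],[0.28,1,0,0,87],[0.28,1,0,0,87],[0.28,1,0,0,87]]'; python3 plan.py 0.57 -0.72 0.36
```

```text
clock: 3.43
tool_pos: [0.4933, -0.6712, 0.3476]
orientation: [-179.0, 0.2, -159.3]
force: [0.1, -0.6, -1.0]
opening: 0.0869
t 3.43 pos [ 0.4933 -0.6712  0.3476] rpy [-179.05    0.21 -159.33] F [ 0.1 -0.6 -1. ] open 86.9 q [-40.2  34.6  38.4   0.3 -92.8 -29.1] zt [ 0.009 -0.014 -1.   ]
units [-0.546 -0.729 -0.11 ] turn -0.0 deg(tool) -0.0 alt -0.0
```

```bash
python3 look.py b >/dev/null; python3 - <<'E'
from geo import *
o=load("b")
def crop(n,x0,y0,w,h,s,f):
    im=o[n]["img"][y0:y0+h,x0:x0+w]; cv2.imwrite(f,cv2.resize(im,None,fx=s,fy=s,interpolation=cv2.INTER_CUBIC))
crop("top",245,135,50,45,12,"pics/d2.png")
crop("scene",170,120,180,140,4,"pics/d3.png")
E
```

```text
(no output)
```

View pics/d2.png

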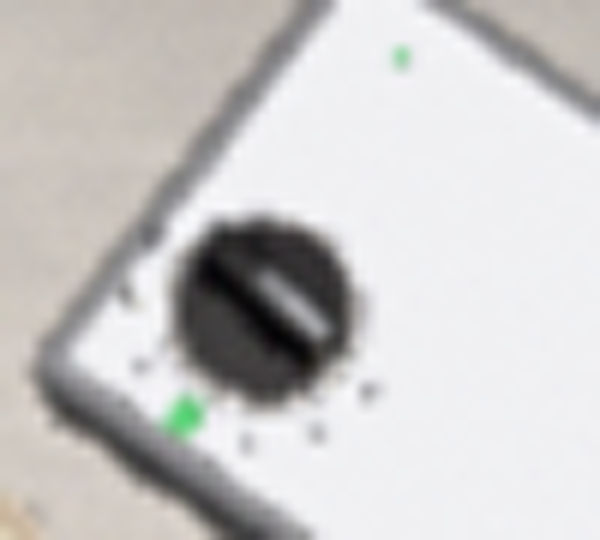

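View pics/d3.png

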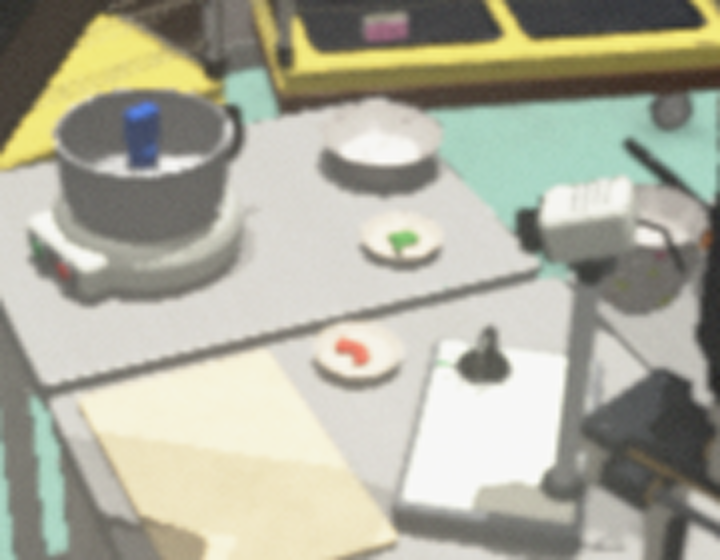

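View pics/b_scene.png

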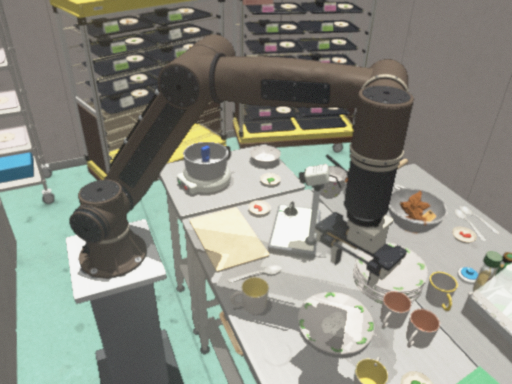

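```bash
python3 - <<'E'
from geo import *
o=load("b"); t=o["top"]; s=o["scene"]
f=lambda x,y:(245+(x+.5)/12-.5,135+(y+.5)/12-.5)
a=plane(t,*f(262,280),.073);b=plane(t,*f(322,335),.073);print("pointer az",np.degrees(np.arctan2(*(b-a)[1::-1])),np.linalg.norm(b-a),a,b)
# skirt circle centre at ~z .04 : mask dark
im=t["img"]; sub=im[150:172,257:278].astype(int).max(2)<110
ys,xs=np.nonzero(sub); print("dark centroid",xs.mean()+257,ys.mean()+150,plane(t,xs.mean()+257,ys.mean()+150,.05))
g=plane(t,*f(184,414),.034); print("green",g)
d=[plane(t,*f(*p),.034)[:2] for p in [(370,390),(317,433),(247,443),(140,365),(125,293),(150,235)]]
d=np.array(d+[g[:2]]);A=np.c_[2*d,np.ones(len(d))];sol=np.linalg.lstsq(A,(d**2).sum(1),rcond=None)[0];c=sol[:2];print("dot circle",c,np.sqrt(sol[2]+c@c))
for q in d: print(np.degrees(np.arctan2(*(q-c)[::-1])))
E
python3 plan.py 0.6 -0.35 0.43 -132.5
```

```text
pointer az -132.43929869393665 0.023720738927295704 [ 0.67547523 -0.05477745  0.073     ] [ 0.65946826 -0.07228318  0.073     ]
dark centroid 266.2953020134228 160.2281879194631 [ 0.67311431 -0.05490829  0.05      ]
green [ 0.64483117 -0.03297652  0.034     ]
dot circle [ 0.67716339 -0.05565994] 0.04033328655212575
-127.03620100236719
-156.21008397388965
174.33169284073773
116.32168237092048
84.35498782568884
57.0379655541595
144.9475376397949
t 3.53 pos [ 0.4932 -0.6712  0.3459] rpy [-1.7916e+02  1.4000e-01 -1.5933e+02] F [-0.1  0.8  0.2] open 86.6 q [-40.2  34.7  38.3   0.3 -92.8 -29.1] zt [ 0.007 -0.013 -1.   ]
units [-2.135  2.616 -0.873] turn -0.1491 deg(tool) -26.83 alt 0.8509
```

```bash
python3 -m creep '[[-0.1,0.1,-0.3,-0.03,87],[-0.3,0.3,-0.6,-0.06,87],[-0.55,0.55,-0.8,-0.1,87],[-0.8,0.8,-0.87,-0.149,87],[-1,1,-0.87,-0.149,87],[-1,1,-0.87,-0.149,87],[-1,1,-0.87,-0.149,87],[-1,1,-0.87,-0.149,87]]'; python3 plan.py 0.64 -0.25 0.43 -132.5
```

```text
clock: 4.2
tool_pos: [0.5507, -0.5408, 0.4317]
orientation: [-179.2, -0.3, -132.5]
force: [0.0, -0.5, 0.2]
opening: 0.0871
t 4.2 pos [ 0.5507 -0.5408  0.4317] rpy [-179.23   -0.27 -132.51] F [ 0.  -0.5  0.2] open 87.1 q [-29.9  28.4  38.3   0.4 -99.3 -12.6] zt [ 0.007 -0.013 -1.   ]
units [-2.747  1.307 -0.014] turn -0.0 deg(tool) -0.01 alt 1.0
```

```bash
python3 -m creep '[[-0.3,0.15,0,0,87],[-0.6,0.3,0,0,87],[-0.9,0.45,0,0,87],[-1,0.5,0,0,87],[-1,0.5,0,0,87],[-1,0.5,0,0,87],[-1,0.5,0,0,87],[-1,0.5,0,0,87]]'; python3 plan.py 0.67 -0.15 0.43 -132.5
```

```text
clock: 4.87
tool_pos: [0.5804, -0.4346, 0.4306]
orientation: [-179.2, -0.3, -132.6]
force: [-0.9, 0.3, 0.2]
opening: 0.0871
t 4.87 pos [ 0.5804 -0.4346  0.4306] rpy [-179.22   -0.29 -132.61] F [-0.9  0.3  0.2] open 87.1 q [-21.2  22.9  29.5   0.6 -96.  -21.4] zt [ 0.007 -0.013 -1.   ]
units [-2.701  1.267 -0.024] turn -0.0006 deg(tool) -0.11 alt 0.9994
```

```bash
python3 -m creep '[[-0.3,0.15,0,0,87],[-0.6,0.3,0,0,87],[-0.9,0.45,0,0,87],[-1,0.5,0,0,87],[-1,0.6,0,0,87],[-1,0.65,0,0,87],[-1,0.65,0,0,87],[-1,0.65,0,0,87]]'; python3 plan.py 0.674 -0.0555 0.43 -132.5
```

```text
clock: 5.53
tool_pos: [0.6002, -0.3164, 0.4303]
orientation: [-179.1, -0.3, -132.6]
force: [-0.2, -0.6, -0.3]
opening: 0.0867
t 5.53 pos [ 0.6002 -0.3164  0.4303] rpy [-179.15   -0.26 -132.57] F [-0.2 -0.6 -0.3] open 86.7 q [-11.   17.8  22.    0.7 -93.6 -31.5] zt [ 0.008 -0.013 -1.   ]
units [-2.421  1.221 -0.026] turn -0.0004 deg(tool) -0.07 alt 0.9996
```

```bash
python3 -m creep '[[-0.3,0.15,0,0,87],[-0.6,0.3,0,0,87],[-0.9,0.45,0,0,87],[-1,0.5,0,0,87],[-1,0.5,0,0,87],[-1,0.5,0,0,87],[-1,0.5,0,0,87],[-1,0.5,0,0,87]]';  python3 -m creep '[[-0.3,0.15,0,0,87],[-0.6,0.3,0,0,87],[-0.9,0.45,0,0,87],[-1,0.55,0.2,0,87],[-1,0.6,0.5,0,87],[-1,0.6,0.7,0,87],[-1,0.6,0.7,0,87],[-1,0.6,0.7,0,87]]'; python3 plan.py 0.674 -0.0555 0.15 -132.5
```

```text
clock: 6.2
tool_pos: [0.631, -0.2093, 0.4287]
orientation: [-179.2, -0.3, -132.6]
force: [-0.2, -0.3, -0.1]
opening: 0.0874
clock: 6.87
tool_pos: [0.6547, -0.0957, 0.3572]
orientation: [-179.2, -0.4, -132.6]
force: [-0.4, -0.4, 0.9]
opening: 0.087
t 6.87 pos [ 0.6547 -0.0957  0.3572] rpy [-179.22   -0.36 -132.57] F [-0.4 -0.4  0.9] open 87.0 q [  9.   16.3  10.8   0.8 -84.4 -51.7] zt [ 0.006 -0.014 -1.   ]
units [-0.439  0.158  2.067] turn -0.0004 deg(tool) -0.07 alt 0.9996
```

```bash
python3 -m creep '[[-0.2,0.1,0.2,0,87],[-0.44,0.16,0.6,0,87],[-0.44,0.16,0.9,0,87],[-0.44,0.16,1,0,87],[-0.44,0.16,1,0,87],[-0.44,0.16,1,0,87],[-0.44,0.16,1,0,87],[-0.44,0.16,1,0,87]]'; python3 -m creep '[[0,0,0.4,0,87],[0,0,0.8,0,87],[0,0,1,0,87],[0,0,1,0,87],[0,0,1,0,87],[0,0,1,0,87],[0,0,1,0,87],[0,0,1,0,87]]'; python3 look.py c >/dev/null; python3 plan.py 0.674 -0.0555 0.048 -132.5;  python3 - <<'E'
from geo import *
o=load("c")
def crop(n,x0,y0,w,h,s,f):
    im=o[n]["img"][y0:y0+h,x0:x0+w]; cv2.imwrite(f,cv2.resize(im,None,fx=s,fy=s,interpolation=cv2.INTER_CUBIC))
crop("scene",240,150,130,110,6,"pics/e3.png")
E
```

```text
clock: 7.53
tool_pos: [0.675, -0.0533, 0.2602]
orientation: [-179.0, -0.1, -132.5]
force: [0.3, 0.0, -0.1]
opening: 0.0871
clock: 8.2
tool_pos: [0.6758, -0.0539, 0.1596]
orientation: [-179.0, -0.1, -132.5]
force: [-0.0, 1.0, -0.2]
opening: 0.0869
t 8.3 pos [ 0.6752 -0.0539  0.1586] rpy [-1.7909e+02 -1.5000e-01 -1.3251e+02] F [-0.1  0.2  0.4] open 87.2 q [ 12.4  23.   -5.1   0.9 -61.5 -55.3] zt [ 0.01  -0.013 -1.   ]
units [0.017 0.015 1.106] turn -0.0 deg(tool) -0.01 alt 1.0
```

View pics/e3.png

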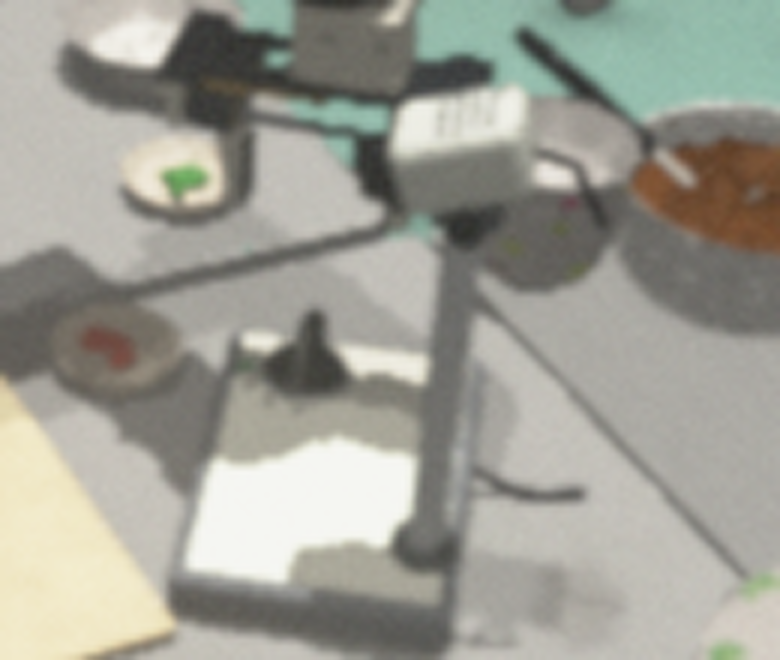

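View pics/c_top.png

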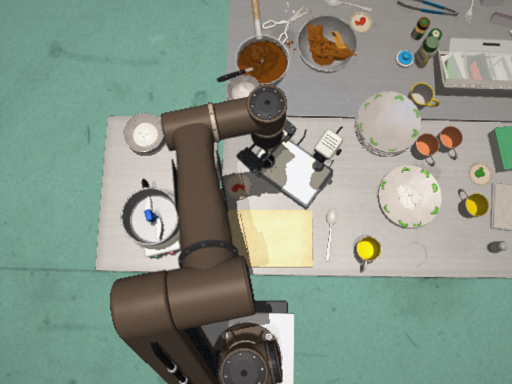

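```bash
python3 -m creep '[[0,0,0.3,0,87],[0.01,0.01,0.6,0,87],[0.02,0.01,0.8,0,87],[0.02,0.01,0.9,0,87],[0.02,0.01,1,0,87],[0.02,0.01,1,0,87],[0.02,0.01,1,0,87],[0.02,0.01,1,0,87]]'; python3 plan.py 0.674 -0.0555 0.049 -132.5
```

```text
clock: 8.97
tool_pos: [0.6743, -0.056, 0.0586]
orientation: [-179.1, -0.2, -132.5]
force: [0.5, -0.2, 0.4]
opening: 0.0872
t 8.97 pos [ 0.6743 -0.056   0.0586] rpy [-1.7908e+02 -1.7000e-01 -1.3249e+02] F [ 0.5 -0.2  0.4] open 87.2 q [ 12.2  28.2 -11.3   1.1 -50.1 -55.4] zt [ 0.01  -0.013 -1.   ]
units [-0.001  0.007  0.096] turn 0.0 deg(tool) 0.01 alt -1.0
```

```bash
python3 -m creep '[[0,0,0.09,0,60],[0,0,0.09,0,30],[0,0,0.09,0,0],[0,0,0.09,0,0],[0,0,0.09,0,0],[0,0,0.09,0,0],[0,0,0.09,0,0],[0,0,0.09,0,0]]'; python3 plan.py 0.674 -0.0555 0.049 -132.5
```

```text
clock: 9.63
tool_pos: [0.6733, -0.0562, 0.0482]
orientation: [-179.2, -0.3, -132.5]
force: [0.7, 0.3, 0.5]
opening: 0.0391
t 9.63 pos [ 0.6733 -0.0562  0.0482] rpy [-179.17   -0.25 -132.51] F [0.7 0.3 0.5] open 39.1 q [ 12.2  28.9 -11.8   1.1 -49.  -55.4] zt [ 0.008 -0.013 -1.   ]
units [-0.009 -0.    -0.008] turn -0.0001 deg(tool) -0.01 alt 0.9999
```

```bash
python3 -m creep '[[0,0,0,0,0],[0,0,0,0,0],[0,0,0,0,0],[0,0,0,0,0],[0,0,0,0,0],[0,0,0,0.03,0],[0,0,0,0.07,0],[0,0,0,0.1,0]]'; python3 plan.py 0.674 -0.0555 0.049 145
```

```text
clock: 10.3
tool_pos: [0.6752, -0.0577, 0.0483]
orientation: [-179.0, 0.1, -150.9]
force: [7.7, -8.6, -5.3]
opening: 0.0136
t 10.3 pos [ 0.6752 -0.0577  0.0483] rpy [-1.7899e+02  1.3000e-01 -1.5087e+02] F [ 7.7 -8.6 -5.3] open 13.6 q [ 12.1  28.9 -11.7   1.2 -48.9 -73.8] zt [ 0.011 -0.014 -1.   ]
units [-0.     0.025 -0.008] turn 0.3563 deg(tool) 64.13 alt -0.6437
```

```bash
python3 -m creep '[[0,-0.02,0,0.035,0],[0,-0.02,0,0.07,0],[0,-0.02,0,0.105,0],[0,-0.02,0,0.14,0],[0,-0.02,0,0.175,0],[0,-0.02,0,0.21,0],[0,-0.02,0,0.245,0],[0,-0.02,0,0.28,0]]'; python3 plan.py 0.674 -0.0555 0.049 145
```

```text
clock: 10.97
tool_pos: [0.6753, -0.0573, 0.0483]
orientation: [-179.5, 0.8, 158.8]
force: [1.7, 2.0, -0.1]
opening: 0.0139
t 10.97 pos [ 0.6753 -0.0573  0.0483] rpy [-179.54    0.76  158.8 ] F [ 1.7  2.  -0.1] open 13.9 q [  12.1   29.   -11.6    1.1  -49.  -124. ] zt [ 0.01  -0.012 -1.   ]
units [ 0.018  0.012 -0.008] turn 0.0766 deg(tool) 13.8 alt -0.9234
```

```bash
python3 -m creep '[[0,0,0,0.035,0],[0,0,0,0.07,0],[0,0,0,0.077,0],[0,0,0,0.077,0],[0,0,0,0.077,0],[0,0,0,0.077,40],[0,0,0,0.077,80],[0,0,0,0.077,80]]'; python3 plan.py 0.674 -0.0555 0.12 145;python3 -m creep '[[0,0,0,0,87],[0,0,0,0,87],[0,0,0,0,87],[0,0,0,0,87],[0,0,-0.1,0,87],[0,0,-0.4,0,87],[0,0,-0.7,0,87],[0,0,-1,0,87]]'; python3 plan.py
```

```text
clock: 11.63
tool_pos: [0.6736, -0.0583, 0.0479]
orientation: [-179.6, 0.7, 145.3]
force: [-0.3, 0.2, 0.9]
opening: 0.0289
t 11.63 pos [ 0.6736 -0.0583  0.0479] rpy [-179.57    0.74  145.32] F [-0.3  0.2  0.9] open 28.9 q [  12.    29.   -11.7    1.1  -49.2 -137.4] zt [ 0.006 -0.013 -1.   ]
units [ 0.004  0.02  -0.721] turn 0.0018 deg(tool) 0.32 alt -0.9982
clock: 12.3
tool_pos: [0.6732, -0.0568, 0.1497]
orientation: [-179.6, 0.8, 145.2]
force: [0.9, 0.7, -0.1]
opening: 0.0815
t 12.3 pos [ 0.6732 -0.0568  0.1497] rpy [-179.59    0.77  145.25] F [ 0.9  0.7 -0.1] open 81.5 q [  12.2   23.3   -5.9    1.   -60.6 -137.4] zt [ 0.007 -0.013 -1.   ]
```

```bash
python3 -m creep '[[0.1,0,-0.3,0,87],[0.3,0,-0.6,0,87],[0.6,0,-0.9,0,87],[0.9,0,-1,0,87],[1,0,-1,0,87],[1,-0.1,-1,0,87],[1,-0.2,-1,0,87],[1,-0.2,-1,0,87]]'; python3 plan.py 0.458 0.320 0.30 -164; python3 look.py d >/dev/null; python3 - <<'E'
from geo import *
o=load("b");p=load("d")
a=o["top"]["img"][190:245,120:190]; a=cv2.resize(a,None,fx=10,fy=10,interpolation=cv2.INTER_CUBIC)
cv2.imwrite("pics/f1.png",a)
b=p["top"]["img"][135:180,245:295]; cv2.imwrite("pics/f2.png",cv2.resize(b,None,fx=12,fy=12,interpolation=cv2.INTER_CUBIC))
E
```

```text
clock: 12.97
tool_pos: [0.5782, -0.0162, 0.247]
orientation: [-179.6, 0.8, 145.2]
force: [0.0, 0.2, -1.6]
opening: 0.087
t 12.97 pos [ 0.5782 -0.0162  0.247 ] rpy [-179.61    0.77  145.21] F [ 0.   0.2 -1.6] open 87.0 q [  18.3   10.5  -10.8    0.9  -68.6 -143.5] zt [ 0.007 -0.013 -1.   ]
units [ 2.898  2.072 -0.583] turn -0.2822 deg(tool) -50.79 alt 0.7178
```

View pics/f1.png

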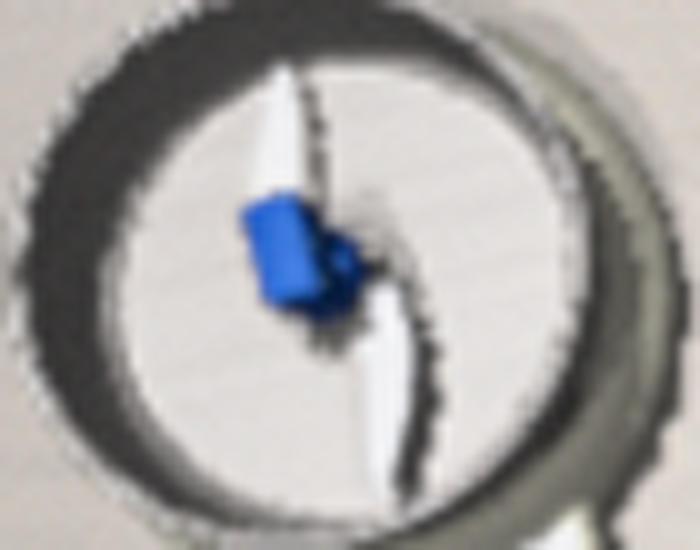

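View pics/f2.png

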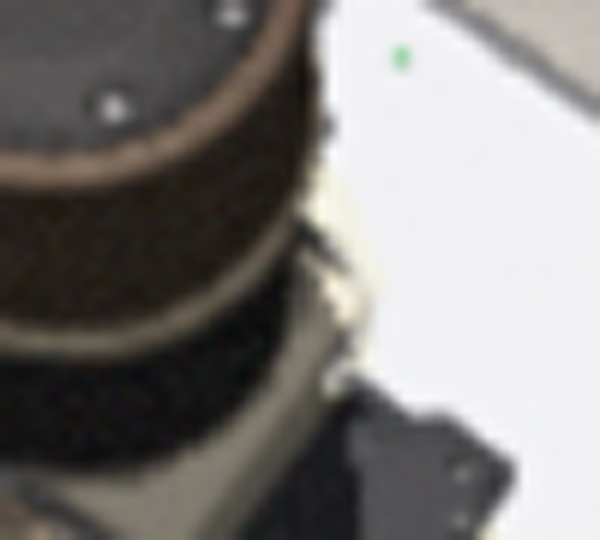

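View pics/d_scene.png

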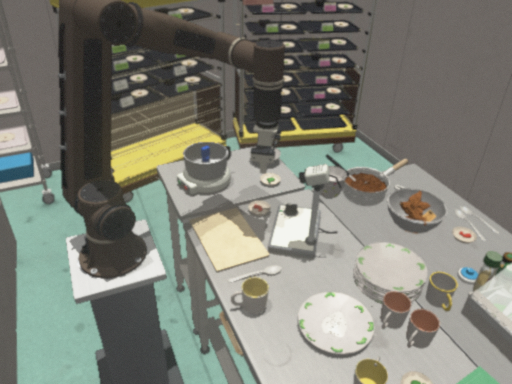

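```bash
python3 - <<'E'
from geo import *
o=load("b");t=o["top"]
f=lambda x,y:(120+(x+.5)/10-.5,190+(y+.5)/10-.5)
az=lambda a,b:np.degrees(np.arctan2(*(a-b)[1::-1]))
g=[plane(t,*f(*p),.172) for p in [(242,210),(302,195),(326,292),(268,306)]]
print("long",az(g[0],g[3]),az(g[1],g[2]),np.linalg.norm(g[0]-g[3]),np.linalg.norm(g[1]-g[2]),"short",az(g[0],g[1])-90,az(g[3],g[2])-90,np.linalg.norm(g[0]-g[1]),"c",np.mean(g,0))
for z in (.08,.1): 
  a,b=plane(t,*f(287,66),z),plane(t,*f(398,510),z); print("tips",a,b,az(a,b),np.linalg.norm(a-b),(a+b)/2)
h=lambda x,y:(110+(x+.5)/6-.5,170+(y+.5)/6-.5)
a,b=plane(t,*h(213,500),.03),plane(t,*h(415,455),.03);print("panel",az(a,b)-90)
# scene top of the grip
s=o["scene"]["img"]; hsv=cv2.cvtColor(s,cv2.COLOR_BGR2HSV); m=cv2.inRange(hsv,(105,120,40),(130,255,255)); m[:, :190]=0; m[:,225:]=0; m[:135]=0;m[170:]=0
ys,xs=np.nonzero(m); print("scene blue",xs.min(),xs.max(),ys.min(),ys.max(), [ (y,xs[ys==y].min(),xs[ys==y].max()) for y in range(ys.min(),ys.max()+1,2)])
for p in ([.458,.320,.172],[.458,.32,.132],[.458,.32,.152]): print("proj",proj(o["scene"],p),proj(t,p))
E
```

```text
long 18.487647996620577 17.127917770699383 0.03227025125309585 0.03240128970490055 short 15.380523459800528 14.884787001167481 0.01964716039046514 c [0.45592708 0.31977077 0.172     ]
tips [0.53208091 0.34448873 0.08      ] [0.38220161 0.2980659  0.08      ] 17.20957136354116 0.15690405703597296 [0.45714126 0.32127731 0.08      ]
tips [0.52849402 0.3397363  0.1       ] [0.38048966 0.29389421 0.1       ] 17.20957136354117 0.1549412338035246 [0.45449184 0.31681525 0.1       ]
panel 13.800525926154748Traceback (most recent call last):
  File "<stdin>", line 13, in <module>
    return umr_minimum(a, axis, None, out, keepdims, initial, where)
ValueError: zero-size array to reduction operation minimum which has no identity
```

```bash
python3 -m creep '[[0.2,0.15,-0.2,-0.03,87],[0.4,0.3,-0.4,-0.06,87],[0.6,0.45,-0.5,-0.1,87],[0.8,0.6,-0.5,-0.13,87],[1,0.72,-0.5,-0.16,87],[1,0.72,-0.5,-0.2,87],[1,0.72,-0.5,-0.24,87],[1,0.72,-0.5,-0.289,87]]'; python3 plan.py 0.457 0.320 0.30 -162.8
```

```text
clock: 13.73
tool_pos: [0.5381, 0.1024, 0.2943]
orientation: [-179.1, 0.1, -164.1]
force: [0.2, -0.2, -0.1]
opening: 0.0869
t 13.73 pos [0.5381 0.1024 0.2943] rpy [-1.7914e+02  1.4000e-01 -1.6411e+02] F [ 0.2 -0.2 -0.1] open 86.9 q [  31.9    6.2   -9.8    0.9  -74.1 -106.3] zt [ 0.006 -0.014 -1.   ]
units [ 0.184  2.314 -0.092] turn -0.0073 deg(tool) -1.31 alt 0.9927
```

```bash
python3 -m creep '[[0.05,0.3,0,-0.007,87],[0.08,0.6,0,-0.007,87],[0.08,0.9,0,-0.007,87],[0.08,1,0,-0.007,87],[0.08,1,0,-0.007,87],[0.08,1,0,-0.007,87],[0.08,1,0,-0.007,87],[0.08,1,0,-0.007,87]]'; python3 -m creep '[[0.05,0.3,0,0,87],[0.08,0.6,0,0,87],[0.08,0.9,0,0,87],[0.1,1,0,0,87],[0.1,1,0,0,87],[0.1,1,0,0,87],[0.1,1,0,0,87],[0.1,1,0,0,87]]'; python3 plan.py 0.457 0.320 0.20 -162.8; python3 look.py e >/dev/null;  python3 - <<'E'
from geo import *
p=load("e")
b=p["top"]["img"][135:180,245:295]; cv2.imwrite("pics/g2.png",cv2.resize(b,None,fx=12,fy=12,interpolation=cv2.INTER_CUBIC))
b=p["scene"]["img"][90:220,160:340]; cv2.imwrite("pics/g3.png",cv2.resize(b,None,fx=4,fy=4,interpolation=cv2.INTER_CUBIC))
E
```

```text
clock: 14.4
tool_pos: [0.5037, 0.1955, 0.2932]
orientation: [-179.1, 0.2, -163.3]
force: [0.7, 0.4, -0.2]
opening: 0.087
clock: 15.07
tool_pos: [0.4653, 0.2881, 0.2921]
orientation: [-179.2, 0.2, -163.3]
force: [0.3, -0.3, -0.3]
opening: 0.087
t 15.07 pos [0.4653 0.2881 0.2921] rpy [-179.15    0.2  -163.29] F [ 0.3 -0.3 -0.3] open 87.0 q [  52.9    6.4   -9.8    0.8  -74.1 -126.4] zt [ 0.008 -0.013 -1.   ]
units [-0.009  0.343  0.916] turn -0.0027 deg(tool) -0.49 alt 0.9973
```

View pics/g2.png

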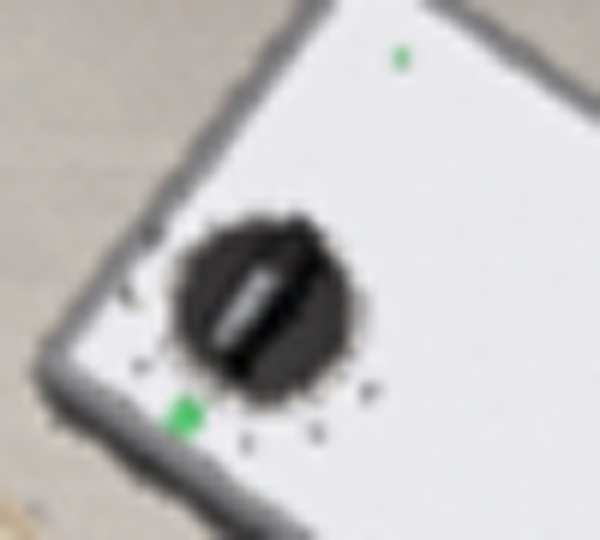

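View pics/g3.png

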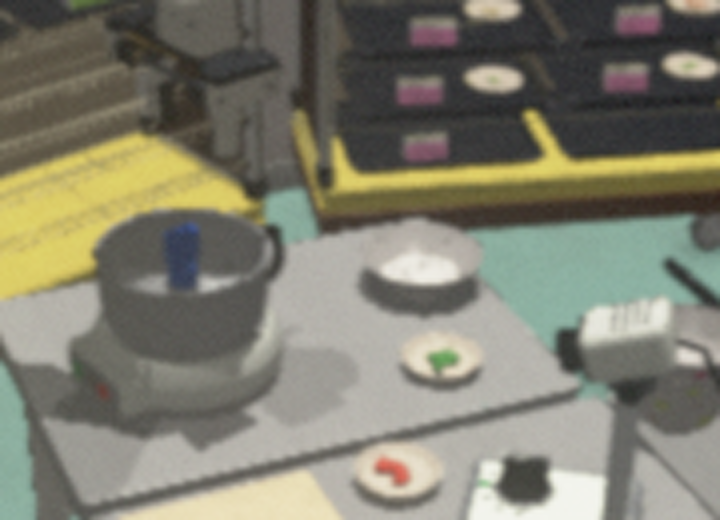

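```bash
python3 - <<'E'
from geo import *
t=load("e")["top"]
f=lambda x,y:(245+(x+.5)/12-.5,135+(y+.5)/12-.5)
a=plane(t,*f(265,272),.073);b=plane(t,*f(222,345),.073);print("pointer az",np.degrees(np.arctan2(*(b-a)[1::-1])))
im=cv2.resize(t["img"][135:180,245:295],None,fx=12,fy=12,interpolation=cv2.INTER_CUBIC)
g=im[215:400,180:350].max(2); m=(g>125).astype(np.uint8); n,l,st,ce=cv2.connectedComponentsWithStats(m)
for i in range(1,n):
    if st[i,4]>200:
        ys,xs=np.nonzero(l==i); (cx,cy),(w,h),an=cv2.minAreaRect(np.c_[xs,ys].astype(np.int32)); print(st[i],cx+180,cy+215,w,h,an)
        bx=cv2.boxPoints(((cx+180,cy+215),(w,h),an)); 
        if st[i,4]<6000:
            q=[plane(t,*f(*p),.073) for p in bx]; print([np.degrees(np.arctan2(*(q[(k+1)%4]-q[k])[1::-1])) for k in range(4)],[round(np.linalg.norm(q[(k+1)%4]-q[k]),4) for k in range(4)])
E
```

```text
pointer az 151.25519597202455
[   0    0  170   73 3377] 264.5 251.0 72.0 169.0 90.0
[np.float64(-88.8988473112308), np.float64(-179.28084415123337), np.float64(91.09763266896722), np.float64(1.0534164310926604)] [np.float64(0.0488), np.float64(0.0215), np.float64(0.0487), np.float64(0.0215)]
[ 43  59  46  61 960] 244.79641723632812 305.34549713134766 17.152809143066406 71.81600952148438 33.11134338378906
[np.float64(-31.296781810942313), np.float64(-122.94471248980223), np.float64(148.67445382062732), np.float64(57.1336627048996)] [np.float64(0.0212), np.float64(0.005), np.float64(0.0212), np.float64(0.005)]
[ 106  118   64   67 1463] 317.5 366.0 66.0 63.0 90.0
[np.float64(-88.90006233229583), np.float64(-179.27654972985755), np.float64(91.09589726678968), np.float64(0.8464427445001113)] [np.float64(0.0181), np.float64(0.0195), np.float64(0.0181), np.float64(0.0195)]
[   0  128   67   57 1580] 213.0 371.0 66.0 56.0 0.0
[np.float64(1.0533454943068066), np.float64(-88.90938170853586), np.float64(-179.07540418940843), np.float64(91.08860155675062)] [np.float64(0.0166), np.float64(0.019), np.float64(0.0166), np.float64(0.0189)]
```

```bash
python3 - <<'E'
from geo import *
f=lambda x,y:(245+(x+.5)/12-.5,135+(y+.5)/12-.5)
for tag in "abe":
    t=load(tag)["top"]
    im=cv2.resize(t["img"][135:180,245:295],None,fx=12,fy=12,interpolation=cv2.INTER_CUBIC)
    for th in (110,125,140):
        g=im[215:400,180:350].max(2); n,l,st,ce=cv2.connectedComponentsWithStats((g>th).astype(np.uint8))
        for i in range(1,n):
            x,y,w,h,ar=st[i]
            if 300<ar<3000 and x>0 and y>0 and x+w<170 and y+h<185:
                ys,xs=np.nonzero(l==i); wt=g[ys,xs].astype(float)-90; P=np.array([plane(t,*f(a+180,b+215),.073)[:2] for a,b in zip(xs,ys)])
                c=(P*wt[:,None]).sum(0)/wt.sum(); C=((P-c)*wt[:,None]).T@(P-c); w_,v=np.linalg.eigh(C); print(tag,th,ar,c,np.degrees(np.arctan2(v[1,1],v[0,1])))
E
```

```text
a 110 1400 [ 0.66725295 -0.06510168] 47.009742766904964
a 125 970 [ 0.6668822  -0.06549002] 47.06983245981934
a 140 508 [ 0.66595151 -0.06650375] 46.59590468230777
b 110 1633 [ 0.6674318  -0.06492569] 46.976942000833766
b 125 1222 [ 0.66721738 -0.06515925] 46.882811896492484
b 140 794 [ 0.66661099 -0.06583275] 46.63190657452443
e 110 1401 [ 0.66859207 -0.05023684] 146.40357378985036
e 125 960 [ 0.66901478 -0.05050605] 146.5177657457004
e 140 547 [ 0.66956266 -0.05087388] 147.61080441023609
```

```bash
python3 -m creep '[[0,0.2,0.1,-0.003,87],[0,0.343,0.3,-0.003,87],[-0.01,0.343,0.6,-0.003,87],[-0.01,0.343,0.9,-0.003,87],[-0.01,0.343,0.9,-0.003,87],[-0.01,0.343,0.9,-0.003,87],[-0.01,0.343,0.9,-0.003,87],[-0.01,0.343,0.9,-0.003,87]]'; python3 plan.py 0.457 0.320 0.136 -162.8; python3 look.py f >/dev/null;  python3 - <<'E'
from geo import *
p=load("f")
b=p["top"]["img"][150:270,90:210]; cv2.imwrite("pics/h2.png",cv2.resize(b,None,fx=5,fy=5,interpolation=cv2.INTER_CUBIC))
b=p["scene"]["img"][90:220,160:280]; cv2.imwrite("pics/h3.png",cv2.resize(b,None,fx=4,fy=4,interpolation=cv2.INTER_CUBIC))
E
```

```text
clock: 15.83
tool_pos: [0.4577, 0.3218, 0.2038]
orientation: [-179.2, 0.4, -162.7]
force: [-0.2, 0.7, -0.2]
opening: 0.087
t 15.83 pos [0.4577 0.3218 0.2038] rpy [-179.24    0.36 -162.69] F [-0.2  0.7 -0.2] open 87.0 q [  55.7   10.6  -16.5    0.9  -63.1 -128.9] zt [ 0.01  -0.011 -1.   ]
units [ 0.016 -0.006  0.678] turn 0.0006 deg(tool) 0.11 alt -0.9994
```

View pics/h2.png

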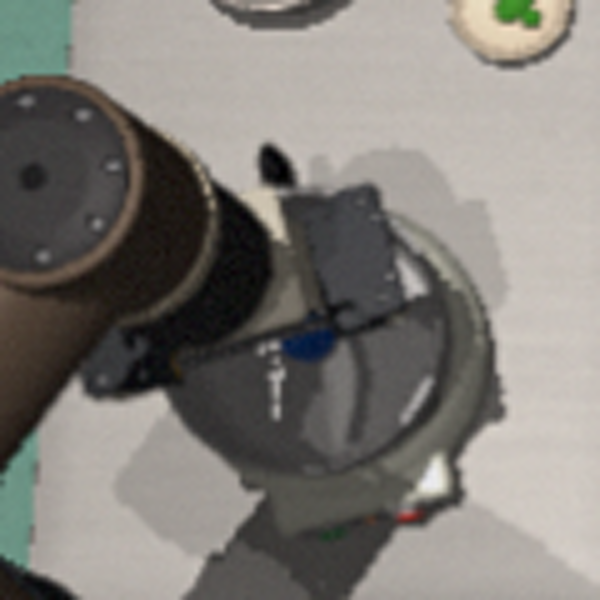

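View pics/h3.png

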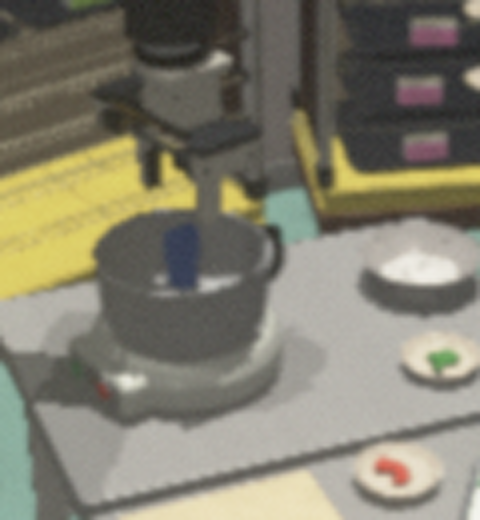

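```bash
python3 -m creep '[[0,0,0.2,0,87],[0.01,0,0.4,0,87],[0.01,0,0.55,0,87],[0.01,0,0.66,0,80],[0.01,0,0.66,0,60],[0.01,0,0.66,0,30],[0.01,0,0.66,0,0],[0.01,0,0.66,0,0]]'; python3 plan.py 0.457 0.320 0.136 -162.8;  python3 -m creep '[[0,0,0,0,0],[0,0,0,0,0],[0,0,0,0,0],[0,0,0,0,0],[0,0,0,0,0],[0,0,0,0,0],[0,0,0,0,0],[0,0,0,0,0]]'; python3 plan.py 0.457 0.320 0.136 -162.8
```

```text
clock: 16.6
tool_pos: [0.4567, 0.3206, 0.1368]
orientation: [-179.2, 0.3, -162.7]
force: [0.1, -0.1, -0.4]
opening: 0.0594
t 16.6 pos [0.4567 0.3206 0.1368] rpy [-179.22    0.29 -162.67] F [ 0.1 -0.1 -0.4] open 59.4 q [  55.7   14.   -21.7    1.   -54.6 -129. ] zt [ 0.009 -0.011 -1.   ]
units [-0.001 -0.007  0.008] turn 0.0007 deg(tool) 0.13 alt -0.9993
clock: 17.27
tool_pos: [0.4562, 0.3201, 0.1356]
orientation: [-179.2, 0.2, -162.7]
force: [0.3, 0.3, 1.3]
opening: 0.02
t 17.27 pos [0.4562 0.3201 0.1356] rpy [-179.17    0.2  -162.68] F [0.3 0.3 1.3] open 20.0 q [  55.7   14.   -21.8    1.   -54.5 -129. ] zt [ 0.008 -0.013 -1.   ]
units [-0.008 -0.003 -0.004] turn 0.0007 deg(tool) 0.12 alt -0.9993
```

```bash
python3 -m creep '[[0,0,-0.1,0,0],[0,0,-0.2,0,0],[0,-0.01,-0.35,0,0],[0,-0.01,-0.5,0,0],[0,-0.01,-0.65,0,0],[0,-0.01,-0.8,0,0],[0,-0.01,-0.95,0,0],[0,-0.01,-1,0,0]]'; python3 plan.py 0.457 0.320 0.136 -162.8
```

```text
clock: 17.93
tool_pos: [0.4565, 0.3209, 0.2389]
orientation: [-179.3, 0.4, -162.7]
force: [-0.6, 0.0, -2.1]
opening: 0.0199
t 17.93 pos [0.4565 0.3209 0.2389] rpy [-179.26    0.39 -162.66] F [-0.6  0.  -2.1] open 19.9 q [  55.8    9.   -13.7    0.9  -67.5 -128.8] zt [ 0.01 -0.01 -1.  ]
units [0.005 0.003 1.029] turn 0.0008 deg(tool) 0.14 alt -0.9992
```

```bash
python3 -m creep '[[0,0,-0.3,0,0],[0,-0.1,-0.6,0,0],[0,-0.3,-0.9,-0.03,0],[0,-0.5,-1,-0.07,0],[0,-0.7,-1,-0.1,0],[0,-0.9,-1,-0.14,0],[0,-1,-1,-0.17,0],[0,-1,-1,-0.21,0]]'; python3 plan.py 0.42 -0.25 0.40 -124.8
```

```text
clock: 18.6
tool_pos: [0.4847, 0.2241, 0.3374]
orientation: [-179.2, -0.4, -124.8]
force: [-0.5, -0.1, -2.3]
opening: 0.0199
t 18.6 pos [0.4847 0.2241 0.3374] rpy [-179.22   -0.37 -124.76] F [-0.5 -0.1 -2.3] open 19.9 q [ 46.5   4.   -6.7   0.8 -79.5 -81.4] zt [ 0.007 -0.013 -1.   ]
units [ 4.268 -2.18  -0.569] turn 0.0002 deg(tool) 0.04 alt -0.9998
```

```bash
python3 -m creep '[[0.3,-0.15,0,0,0],[0.6,-0.3,-0.1,0,0],[0.9,-0.45,-0.2,0,0],[1,-0.5,-0.3,0,0],[1,-0.5,-0.3,0,0],[1,-0.5,-0.3,0,0],[1,-0.5,-0.3,0,0],[1,-0.5,-0.3,0,0]]'; python3 -m creep '[[0.3,-0.15,0,0,0],[0.6,-0.3,-0.1,0,0],[0.9,-0.45,-0.2,0,0],[1,-0.5,-0.3,0,0],[1,-0.5,-0.3,0,0],[1,-0.5,-0.3,0,0],[1,-0.5,-0.3,0,0],[1,-0.5,-0.3,0,0]]'; python3 plan.py 0.42 -0.25 0.40 -124.8
```

```text
clock: 19.27
tool_pos: [0.4681, 0.1166, 0.3674]
orientation: [-179.3, -0.4, -124.9]
force: [1.1, -0.3, -1.5]
opening: 0.02
clock: 19.93
tool_pos: [0.4518, 0.0067, 0.3986]
orientation: [-179.3, -0.4, -124.9]
force: [0.3, -0.3, -2.1]
opening: 0.0195
t 19.93 pos [0.4518 0.0067 0.3986] rpy [-179.29   -0.44 -124.86] F [ 0.3 -0.3 -2.1] open 19.5 q [ 26.7  -5.4  -8.3   0.8 -87.1 -61.6] zt [ 0.006 -0.013 -1.   ]
units [ 2.288 -1.206  0.018] turn -0.0003 deg(tool) -0.06 alt 0.9997
```

```bash
python3 -m creep '[[0.3,-0.15,0,0,0],[0.6,-0.3,0,0,0],[0.9,-0.45,0,0,0],[1,-0.5,0,0,0],[1,-0.5,0,0,0],[1,-0.5,0,0,0],[1,-0.5,0,0,0],[1,-0.5,0,0,0]]'; python3 -m creep '[[0.3,-0.15,0,0,0],[0.6,-0.3,-0.1,0,0],[0.9,-0.45,-0.2,0,0],[1,-0.5,-0.3,0,0],[1,-0.6,-0.3,0,0],[1,-0.8,-0.3,0,0],[1,-0.9,-0.3,0,0],[1,-0.9,-0.3,0,0]]'; python3 plan.py 0.70 -0.50 0.43 -124.8
```

```text
clock: 20.6
tool_pos: [0.4358, -0.104, 0.4006]
orientation: [-179.2, -0.4, -124.8]
force: [-0.8, -0.0, -1.3]
opening: 0.0197
clock: 21.27
tool_pos: [0.4537, -0.2377, 0.431]
orientation: [-179.4, -0.4, -124.9]
force: [0.2, -0.2, -2.7]
opening: 0.02
t 21.27 pos [ 0.4537 -0.2377  0.431 ] rpy [-179.36   -0.42 -124.89] F [ 0.2 -0.2 -2.7] open 20.0 q [ -5.1   0.7   1.5   0.7 -90.4 -29.8] zt [ 0.005 -0.012 -1.   ]
units [ 0.742 -3.52   0.055] turn -0.0005 deg(tool) -0.09 alt 0.9995
```

```bash
python3 -m creep '[[0.1,-0.3,0,0,0],[0.2,-0.6,0,0,0],[0.3,-0.9,0,0,0],[0.4,-1,0,0,0],[0.4,-1,0,0,0],[0.4,-1,0,0,0],[0.4,-1,0,0,0],[0.4,-1,0,0,0]]'; python3 -m creep '[[0.1,-0.3,0,0,0],[0.2,-0.6,0,0,0],[0.3,-0.9,0,0,0],[0.4,-1,0,0,0],[0.4,-1,0,0,0],[0.4,-1,0,0,0],[0.4,-1,0,0,0],[0.4,-1,0,0,0]]'; python3 plan.py 0.70 -0.50 0.43 -124.8
```

```text
clock: 21.93
tool_pos: [0.5107, -0.327, 0.4349]
orientation: [-179.2, -0.3, -124.9]
force: [0.3, -0.6, -0.8]
opening: 0.0197
clock: 22.6
tool_pos: [0.5697, -0.417, 0.4373]
orientation: [-179.1, -0.3, -124.9]
force: [-0.1, 1.5, -1.1]
opening: 0.0199
t 22.6 pos [ 0.5697 -0.417   0.4373] rpy [-179.12   -0.34 -124.87] F [-0.1  1.5 -1.1] open 19.9 q [-20.1  20.7  27.2   0.6 -95.7 -14.7] zt [ 0.009 -0.014 -1.   ]
units [-0.065 -1.542  0.096] turn -0.0004 deg(tool) -0.07 alt 0.9996
```

```bash
python3 -m creep '[[0,-0.3,0,0,0],[0,-0.6,0,0,0],[0,-0.9,0,0,0],[0,-1,0,0,0],[0,-1,0,0,0],[0,-1,0,0,0],[0,-1,0,0,0],[0,-1,0,0,0]]'; python3 -m creep '[[0,-0.3,0,0,0],[0,-0.6,0,0,0],[0,-0.9,0,0,0],[0,-1,0,0,0],[0,-1,0,0,0],[0,-1,0,0,0],[0,-1,0,0,0],[0,-1,0,0,0]]'; python3 plan.py 0.70 -0.50 0.43 -124.8
```

```text
clock: 23.27
tool_pos: [0.6513, -0.4746, 0.4394]
orientation: [-179.1, -0.4, -124.9]
force: [0.1, 0.1, -1.3]
opening: 0.02
clock: 23.93
tool_pos: [0.7208, -0.5234, 0.4331]
orientation: [-178.0, -0.5, -124.9]
force: [0.1, -0.7, -1.3]
opening: 0.0199
t 23.93 pos [ 0.7208 -0.5234  0.4331] rpy [-177.97   -0.46 -124.94] F [ 0.1 -0.7 -1.3] open 19.9 q [ -23.2   46.7   71.7    0.9 -113.2  -11.4] zt [ 0.024 -0.027 -0.999]
units [-0.073  0.306  0.019] turn -0.0008 deg(tool) -0.14 alt 0.9992
```

```bash
python3 -m creep '[[0,-0.4,0,0,0],[0,-0.8,0,0,0],[0,-1,0,0,0],[0,-1,0,0,0],[0,-1,0,0,0],[0,-1,0,0,0],[0,-1,0,0,0],[0,-1,0,0,0]]'; python3 plan.py
```

```text
clock: 24.6
tool_pos: [0.7541, -0.5456, 0.3932]
orientation: [-176.1, -0.8, -124.9]
force: [-0.3, -0.2, -2.0]
opening: 0.0198
t 24.6 pos [ 0.7541 -0.5456  0.3932] rpy [-176.06   -0.77 -124.95] F [-0.3 -0.2 -2. ] open 19.8 q [ -23.4   49.5   71.7    1.6 -108.5  -11. ] zt [ 0.049 -0.05  -0.998]
```

```bash
python3 -m creep '[[0,-0.4,-0.4,0,0],[0,-0.8,-0.8,0,0],[0,-1,-1,0,0],[0,-1,-1,0,0],[0,-1,-1,0,0],[0,-1,-1,0,0],[0,-1,-1,0,0],[0,-1,-1,0,0]]'; python3 plan.py
```

```text
clock: 25.27
tool_pos: [0.7495, -0.5394, 0.4272]
orientation: [-174.0, -1.1, -125.0]
force: [0.2, -0.1, -1.9]
opening: 0.0196
t 25.27 pos [ 0.7495 -0.5394  0.4272] rpy [-173.98   -1.05 -124.96] F [ 0.2 -0.1 -1.9] open 19.6 q [ -22.8   47.4   71.7    2.4 -108.5  -11.2] zt [ 0.076 -0.075 -0.994]
```

```bash
python3 -m creep '[[-0.3,-0.4,-0.2,0,0],[-0.6,-0.8,-0.4,0,0],[-0.9,-1,-0.5,0,0],[-0.9,-1,-0.6,0,0],[-0.9,-1,-0.6,0,0],[-0.9,-1,-0.6,0,0],[-0.9,-1,-0.6,0,0],[-0.9,-1,-0.6,0,0]]'; python3 plan.py
```

```text
clock: 25.93
tool_pos: [0.8029, -0.4767, 0.4358]
orientation: [-171.7, -1.1, -125.0]
force: [-0.5, -0.0, -1.2]
opening: 0.0196
t 25.93 pos [ 0.8029 -0.4767  0.4358] rpy [-171.71   -1.15 -124.98] F [-0.5 -0.  -1.2] open 19.6 q [ -17.4   47.3   71.7    3.7 -106.8  -16.2] zt [ 0.107 -0.099 -0.989]
```

```bash
python3 -m creep '[[-0.3,-0.4,-0.2,0,0],[-0.6,-0.8,-0.4,0,0],[-0.9,-1,-0.5,0,0],[-0.9,-1,-0.6,0,0],[-0.9,-1,-0.6,0,0],[-0.9,-1,-0.6,0,0],[-0.9,-1,-0.6,0,0],[-0.9,-1,-0.6,0,0]]'; python3 plan.py
```

```text
clock: 26.6
tool_pos: [0.8474, -0.4172, 0.4435]
orientation: [-169.5, -1.1, -125.0]
force: [-0.4, -0.8, -1.3]
opening: 0.0197
t 26.6 pos [ 0.8474 -0.4172  0.4435] rpy [-169.46   -1.07 -124.97] F [-0.4 -0.8 -1.3] open 19.7 q [ -12.5   47.2   71.7    5.2 -105.   -20.6] zt [ 0.139 -0.12  -0.983]
```

```bash
python3 -m creep '[[-0.3,-0.4,-0.2,0,0],[-0.6,-0.8,-0.4,0,0],[-0.9,-1,-0.5,0,0],[-0.9,-1,-0.6,0,0],[-0.9,-1,-0.6,0,0],[-0.9,-1,-0.6,0,0],[-0.9,-1,-0.6,0,0],[-0.9,-1,-0.6,0,0]]'; python3 plan.py;python3 -m creep '[[-0.2,-0.4,-0.2,0,0],[-0.4,-0.8,-0.4,0,0],[-0.5,-1,-0.5,0,0],[-0.5,-1,-0.5,0,0],[-0.5,-1,-0.5,0,0],[-0.5,-1,-0.5,0,0],[-0.5,-1,-0.5,0,0],[-0.5,-1,-0.5,0,0]]'; python3 plan.py; python3 look.py g >/dev/null
```

```text
clock: 27.27
tool_pos: [0.8841, -0.3612, 0.4519]
orientation: [-167.2, -0.8, -124.9]
force: [0.1, -1.0, -1.9]
opening: 0.0196
t 27.27 pos [ 0.8841 -0.3612  0.4519] rpy [-167.18   -0.83 -124.92] F [ 0.1 -1.  -1.9] open 19.6 q [  -8.1   47.2   71.7    6.7 -103.3  -24.6] zt [ 0.174 -0.139 -0.975]
clock: 27.93
tool_pos: [0.9041, -0.3414, 0.46]
orientation: [-164.9, -0.5, -124.9]
force: [0.4, 1.0, -2.0]
opening: 0.02
t 27.93 pos [ 0.9041 -0.3414  0.46  ] rpy [-164.91   -0.55 -124.85] F [ 0.4  1.  -2. ] open 20.0 q [  -6.3   47.1   71.7    7.8 -101.4  -26.1] zt [ 0.208 -0.156 -0.965]
```

View pics/g_scene.png

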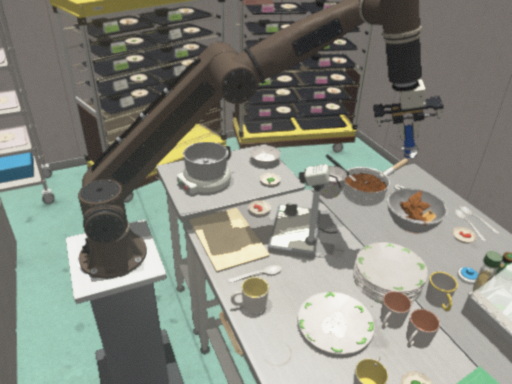

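```bash
python3 -m creep '[[-0.2,-0.4,-0.2,0,0],[-0.4,-0.8,-0.4,0,0],[-0.5,-1,-0.5,0,0],[-0.5,-1,-0.5,0,0],[-0.5,-1,-0.5,0,0],[-0.5,-1,-0.5,0,0],[-0.5,-1,-0.5,0,0],[-0.5,-1,-0.5,0,0]]'; python3 plan.py;python3 -m creep '[[-0.2,-0.4,-0.2,0,0],[-0.4,-0.8,-0.4,0,0],[-0.4,-1,-0.5,0,0],[-0.4,-1,-0.5,0,0],[-0.4,-1,-0.5,0,0],[-0.4,-1,-0.5,0,0],[-0.4,-1,-0.5,0,0],[-0.4,-1,-0.5,0,0]]'; python3 plan.py
```

```text
clock: 28.7
tool_pos: [0.9211, -0.3221, 0.4717]
orientation: [-162.6, -0.2, -124.7]
force: [0.1, 1.1, -1.4]
opening: 0.0201
t 28.7 pos [ 0.9211 -0.3221  0.4717] rpy [-162.59   -0.2  -124.74] F [ 0.1  1.1 -1.4] open 20.1 q [ -4.6  46.8  71.6   8.9 -99.6 -27.4] zt [ 0.244 -0.173 -0.954]
clock: 29.37
tool_pos: [0.9321, -0.3115, 0.4875]
orientation: [-160.3, 0.2, -124.6]
force: [-0.3, -0.5, -1.3]
opening: 0.0196
t 29.37 pos [ 0.9321 -0.3115  0.4875] rpy [-160.25    0.18 -124.63] F [-0.3 -0.5 -1.3] open 19.6 q [ -3.5  46.3  71.6  10.  -98.1 -28.2] zt [ 0.28  -0.19  -0.941]
```

```bash
python3 - <<'E'
from geo import *
t=load("g")["top"]; im=t["img"]
cv2.imwrite("pics/i1.png",cv2.resize(im[110:215,225:355],None,fx=6,fy=6,interpolation=cv2.INTER_CUBIC))
E
```

```text
(no output)
```

View pics/i1.png

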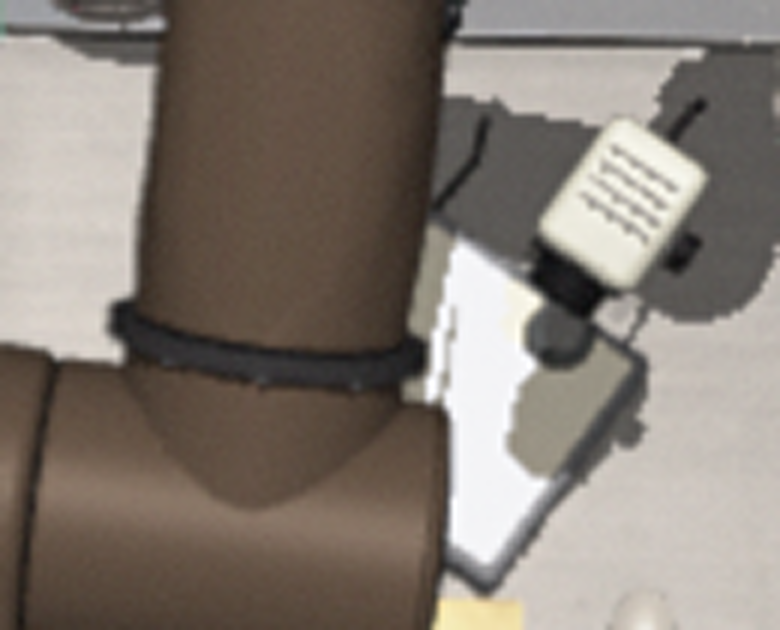

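```bash
python3 - <<'E'
from geo import *
t=load("e")["top"]; im=t["img"]
big=cv2.resize(im[110:215,225:355],None,fx=6,fy=6,interpolation=cv2.INTER_CUBIC)
cv2.imwrite("pics/i2.png",big)
m=(big.min(2)>200).astype(np.uint8); n,l,st,ce=cv2.connectedComponentsWithStats(m); i=1+np.argmax(st[1:,4]); print(st[i])
cv2.imwrite("pics/i3.png",(l==i).astype(np.uint8)*255)
s=load("e")["scene"]["img"]; cv2.imwrite("pics/i4.png",cv2.resize(s[150:260,260:360],None,fx=6,fy=6,interpolation=cv2.INTER_CUBIC))
E
```

```text
[  158   137   388   425 77397]
```

View pics/i2.png

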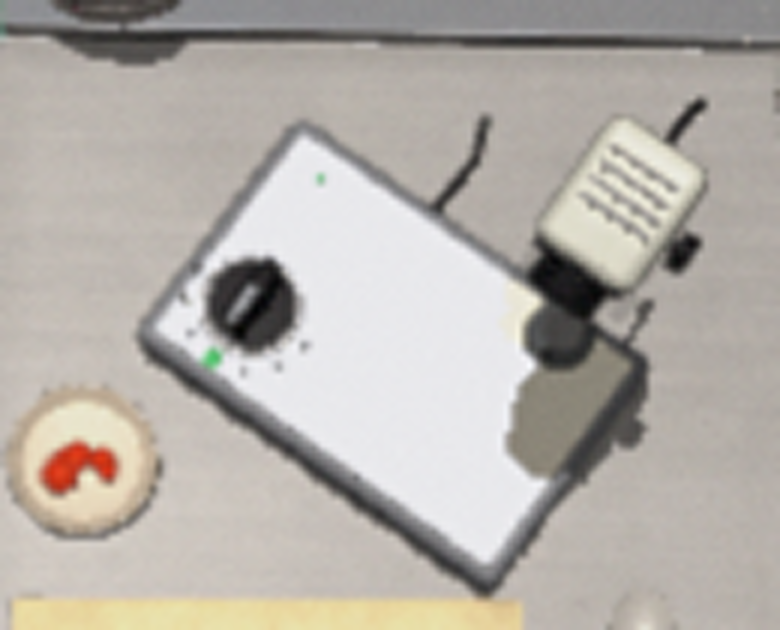

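View pics/i3.png

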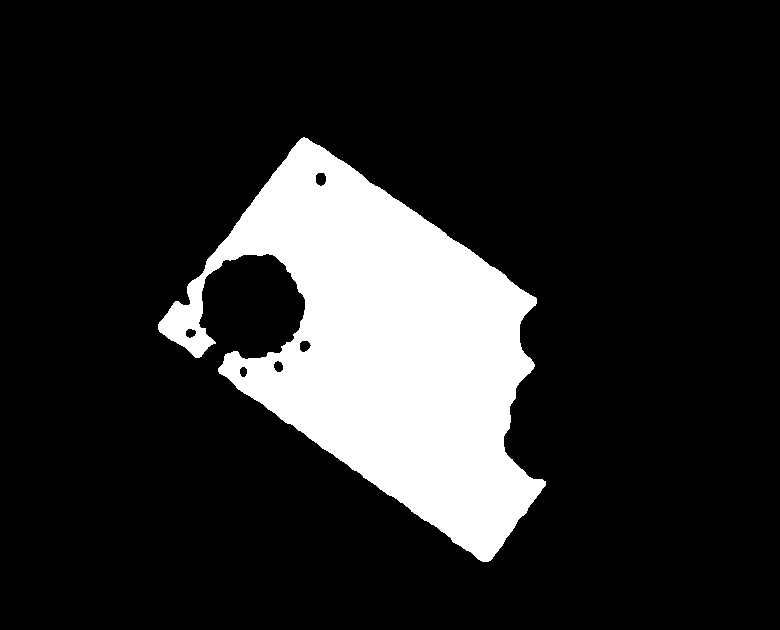

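View pics/i4.png

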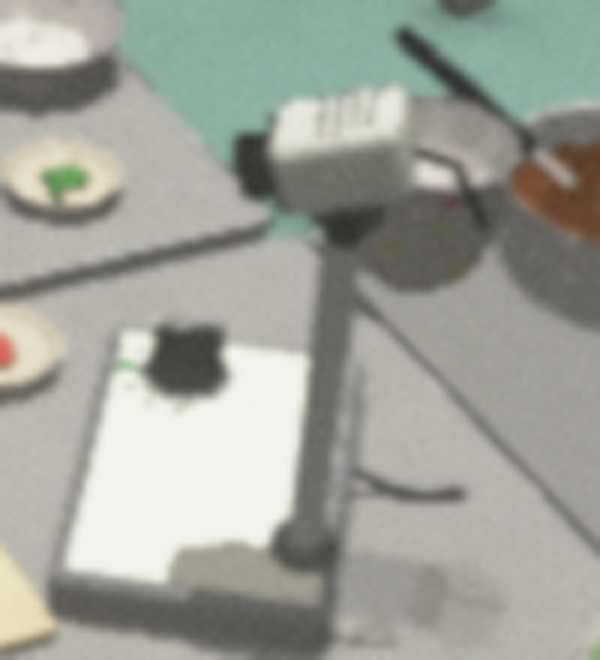

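```bash
python3 - <<'E'
from geo import *
t=load("e")["top"]; m=cv2.imread("pics/i3.png",0)
f=lambda x,y:(225+(x+.5)/6-.5,110+(y+.5)/6-.5)
c=max(cv2.findContours(m,cv2.RETR_EXTERNAL,cv2.CHAIN_APPROX_NONE)[0],key=len)[:,0,:].astype(float)
ends={"back(+x)":((315,144),(525,292)),"left(+y)":((298,144),(215,255)),"front(-x)":((235,382),(475,554)),"right(-y)":((540,492),(495,553))}
L={}
for k,(a,b) in ends.items():
    a,b=np.array(a,float),np.array(b,float); d=(b-a)/np.linalg.norm(b-a); nn=np.array([-d[1],d[0]])
    s=(c-a)@d; e=(c-a)@nn; q=c[(s>0)&(s<np.linalg.norm(b-a))&(abs(e)<8)]
    P=np.array([plane(t,*f(*p),.034)[:2] for p in q]); mu=P.mean(0); u=np.linalg.svd(P-mu,full_matrices=False)[2][0]
    L[k]=(mu,u); print(k,len(q),mu,np.degrees(np.arctan2(u[1],u[0]))%180)
def inter(a,b):
    (p,u),(q,v)=L[a],L[b]; s=np.linalg.solve(np.c_[u,-v],q-p); return p+u*s[0]
k=list(L); C=[inter(k[i],k[(i+1)%4]) for i in range(4)]; print(np.array(C)); print([np.linalg.norm(C[i]-C[(i+1)%4]) for i in range(4)]); print("centre",np.mean(C,0))
E
```

```text
back(+x) 212 [ 0.73274778 -0.15552264] 54.658994932862235
left(+y) 111 [ 0.74234431 -0.05695234] 145.21966596394125
front(-x) 246 [ 0.57869626 -0.11735091] 55.03321118274735
right(-y) 61 [ 0.54929373 -0.21229541] 144.97201587929544
[[ 7.82747420e-01 -8.50126751e-02]
 [ 6.60626200e-01 -1.98365833e-04]
 [ 5.24467224e-01 -1.94893632e-01]
 [ 6.44946024e-01 -2.79341520e-01]]
[np.float64(0.14868442854969757), np.float64(0.23758264573479554), np.float64(0.1471277916221887), np.float64(0.23822872352555433)]
centre [ 0.65319672 -0.13986155]
```

```bash
python3 plan.py 0.4707 -0.1045 0.49; python3 plan.py 0.4707 -0.1045 0.251
```

```text
t 29.37 pos [ 0.9321 -0.3115  0.4875] rpy [-160.25    0.18 -124.63] F [-0.3 -0.5 -1.3] open 19.6 q [ -3.5  46.3  71.6  10.  -98.1 -28.2] zt [ 0.28  -0.19  -0.941]
units [ 0.918  4.671 -1.707] turn -0.0 deg(tool) -0.0 alt -0.0
t 29.37 pos [ 0.9321 -0.3115  0.4875] rpy [-160.25    0.18 -124.63] F [-0.3 -0.5 -1.3] open 19.6 q [ -3.5  46.3  71.6  10.  -98.1 -28.2] zt [ 0.28  -0.19  -0.941]
units [0.926 5.478 0.543] turn -0.0 deg(tool) -0.0 alt -0.0
```

```bash
python3 -m creep '[[0.05,0.3,-0.1,0,0],[0.1,0.6,-0.22,0,0],[0.18,0.9,-0.33,0,0],[0.18,0.95,-0.35,0,0],[0.18,0.95,-0.35,0,0],[0.18,0.95,-0.35,0,0],[0.18,0.95,-0.35,0,0],[0.18,0.95,-0.35,0,0]]'; python3 plan.py 0.4707 -0.1045 0.49;python3 -m creep '[[0.05,0.3,-0.1,0,0],[0.1,0.6,-0.22,0,0],[0.18,0.9,-0.33,0,0],[0.18,0.95,-0.35,0,0],[0.18,0.95,-0.35,0,0],[0.18,0.95,-0.35,0,0],[0.18,0.95,-0.35,0,0],[0.18,0.95,-0.35,0,0]]'; python3 plan.py 0.4707 -0.1045 0.49
```

```text
clock: 30.03
tool_pos: [0.8395, -0.2688, 0.4872]
orientation: [-160.3, 0.2, -124.6]
force: [-0.4, 0.3, -2.2]
opening: 0.0197
t 30.03 pos [ 0.8395 -0.2688  0.4872] rpy [-160.29    0.17 -124.63] F [-0.4  0.3 -2.2] open 19.7 q [ -0.7  28.4  38.2  10.8 -83.4 -33.7] zt [ 0.279 -0.189 -0.941]
units [ 0.744  3.726 -1.366] turn -0.0 deg(tool) -0.0 alt -0.0
clock: 30.7
tool_pos: [0.7464, -0.2261, 0.4874]
orientation: [-160.3, 0.1, -124.6]
force: [0.6, -0.8, -1.8]
opening: 0.0198
t 30.7 pos [ 0.7464 -0.2261  0.4874] rpy [-1.6034e+02  1.3000e-01 -1.2464e+02] F [ 0.6 -0.8 -1.8] open 19.8 q [  3.   16.6  20.1  12.  -77.9 -38.6] zt [ 0.278 -0.19  -0.942]
units [ 0.566  2.778 -1.021] turn -0.0 deg(tool) -0.0 alt -0.0
```

```bash
python3 -m creep '[[0.05,0.3,-0.1,0,0],[0.1,0.6,-0.22,0,0],[0.18,0.9,-0.33,0,0],[0.18,0.95,-0.35,0,0],[0.18,0.95,-0.35,0,0],[0.18,0.95,-0.35,0,0],[0.18,0.95,-0.35,0,0],[0.18,0.95,-0.35,0,0]]'; python3 plan.py 0.4707 -0.1045 0.49;python3 -m creep '[[0.05,0.3,-0.1,0,0],[0.1,0.6,-0.22,0,0],[0.18,0.9,-0.33,0,0],[0.18,0.95,-0.35,0,0],[0.18,0.95,-0.35,0,0],[0.18,0.95,-0.35,0,0],[0.18,0.95,-0.35,0,0],[0.18,0.95,-0.35,0,0]]'; python3 plan.py 0.4707 -0.1045 0.251
```

```text
clock: 31.37
tool_pos: [0.6526, -0.1835, 0.4886]
orientation: [-160.3, 0.1, -124.6]
force: [0.2, -0.8, -1.2]
opening: 0.0196
t 31.37 pos [ 0.6526 -0.1835  0.4886] rpy [-1.6032e+02  1.2000e-01 -1.2465e+02] F [ 0.2 -0.8 -1.2] open 19.6 q [  8.    6.    6.4  13.5 -75.9 -44.3] zt [ 0.278 -0.19  -0.942]
units [ 0.385  1.827 -0.669] turn -0.0 deg(tool) -0.0 alt -0.0
clock: 32.03
tool_pos: [0.559, -0.1407, 0.4897]
orientation: [-160.3, 0.1, -124.6]
force: [0.3, 0.5, -1.6]
opening: 0.0195
t 32.03 pos [ 0.559  -0.1407  0.4897] rpy [-1.6031e+02  1.1000e-01 -1.2465e+02] F [ 0.3  0.5 -1.6] open 19.5 q [ 15.2  -4.2  -4.6  15.2 -76.9 -51.6] zt [ 0.278 -0.19  -0.942]
units [0.209 1.681 1.933] turn -0.0 deg(tool) -0.0 alt -0.0
```

```bash
python3 -m creep '[[0.1,0.3,-0.1,0,0],[0.15,0.6,-0.2,0,0],[0.2,0.9,-0.2,0,0],[0.2,1,-0.1,0,0],[0.2,1,0,0,0],[0.2,1,0.1,0,0],[0.2,1,0.2,0,0],[0.2,1,0.2,0,0]]'; python3 plan.py 0.4707 -0.1045 0.251;python3 -m creep '[[0,0.2,0.2,0,0],[0,0.4,0.4,0,0],[0.01,0.65,0.6,0,0],[0.01,0.65,0.8,0,0],[0.01,0.65,0.9,0,0],[0.01,0.65,0.9,0,0],[0.01,0.65,0.9,0,0],[0.01,0.65,0.9,0,0]]'; python3 plan.py 0.4707 -0.1045 0.251
```

```text
clock: 32.7
tool_pos: [0.4753, -0.1076, 0.435]
orientation: [-160.4, -0.0, -124.7]
force: [-0.5, -0.7, -2.5]
opening: 0.0197
t 32.7 pos [ 0.4753 -0.1076  0.435 ] rpy [-1.6041e+02 -1.0000e-02 -1.2468e+02] F [-0.5 -0.7 -2.5] open 19.7 q [ 24.  -13.7 -19.7  17.3 -74.2 -62. ] zt [ 0.276 -0.191 -0.942]
units [0.    0.67  1.715] turn -0.0 deg(tool) -0.0 alt -0.0
clock: 33.37
tool_pos: [0.4499, -0.0904, 0.3323]
orientation: [-160.2, 0.2, -124.7]
force: [-0.0, 0.4, -1.3]
opening: 0.0197
t 33.37 pos [ 0.4499 -0.0904  0.3323] rpy [-160.2     0.19 -124.67] F [-0.   0.4 -1.3] open 19.7 q [ 28.5 -16.  -35.   19.7 -63.1 -71. ] zt [ 0.28  -0.19  -0.941]
units [0.001 0.039 0.85 ] turn -0.0 deg(tool) -0.0 alt -0.0
```

```bash
python3 -m creep '[[0,0,0.15,0,0],[0,0.02,0.3,0,0],[0,0.04,0.45,0,0],[0,0.04,0.6,0,0],[0,0.04,0.75,0,0],[0,0.04,0.83,0,0],[0,0.04,0.83,0,0],[0,0.04,0.83,0,0]]'; python3 plan.py 0.4707 -0.1045 0.251; python3 look.py h >/dev/null; python3 - <<'E'
from geo import *
p=load("h")
b=p["top"]["img"][110:230,225:345]; cv2.imwrite("pics/j2.png",cv2.resize(b,None,fx=5,fy=5,interpolation=cv2.INTER_CUBIC))
b=p["scene"]["img"][130:260,200:350]; cv2.imwrite("pics/j3.png",cv2.resize(b,None,fx=5,fy=4.6,interpolation=cv2.INTER_CUBIC))
E
```

```text
clock: 34.03
tool_pos: [0.4697, -0.104, 0.2525]
orientation: [-160.2, 0.2, -124.6]
force: [-0.3, 0.2, -1.3]
opening: 0.0197
t 34.03 pos [ 0.4697 -0.104   0.2525] rpy [-160.22    0.17 -124.64] F [-0.3  0.2 -1.3] open 19.7 q [ 24.1 -10.9 -42.5  22.1 -49.9 -71.8] zt [ 0.28  -0.19  -0.941]
units [-0.001 -0.006  0.017] turn -0.0 deg(tool) -0.0 alt -0.0
```

View pics/j2.png

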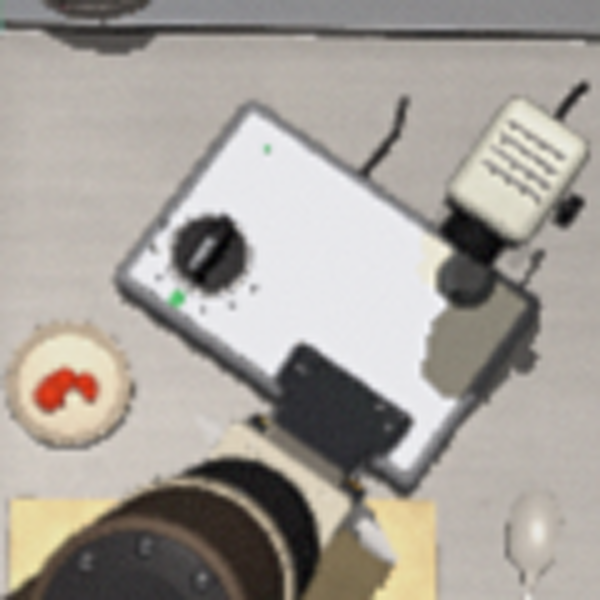

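View pics/h_scene.png

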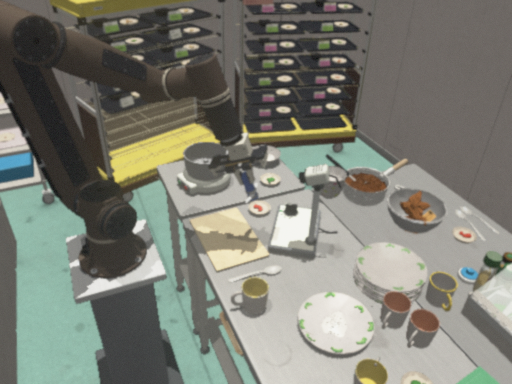

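View pics/j3.png

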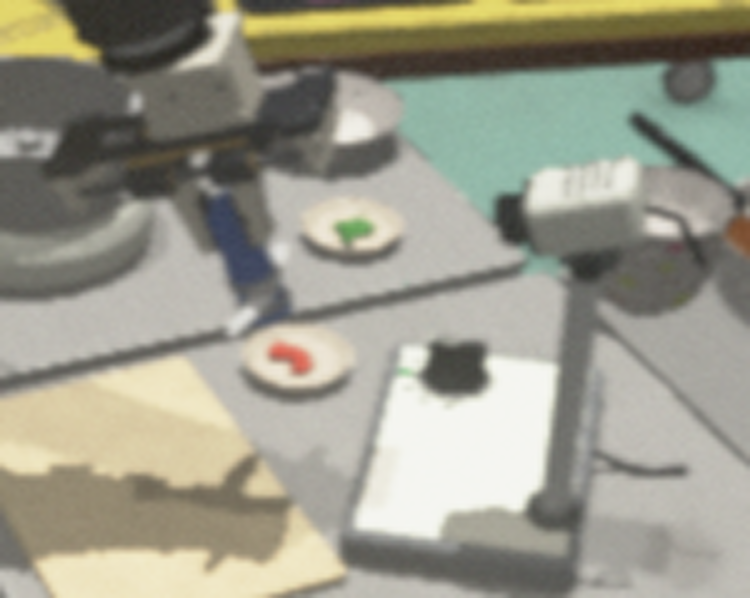

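```bash
python3 - <<'E'
from geo import *
from plant import ctrl
o=ctrl.get_obs(); M=R.from_euler('xyz',o["orientation"],degrees=True).as_matrix(); T=np.array(o["tool_pos"])
p=load("h"); kx=M[:,0]; kz=-M[:,2]; ky=np.cross(kz,kx); c=T+.0136*M[:,2]
yaw=np.radians(-35.0); st=np.array([.6527,-.1404,0]); Rz=R.from_euler('z',yaw).as_matrix()
lens=st+Rz@[.004,-.075,.3]; los=Rz@[-np.cos(.35),0,-np.sin(.35)]; v=lens+.18*los
print("centre",c,"view",v,"err mm in view axes",[round(1e3*float((c-v)@a),1) for a in (-los,Rz@[0,1,0],np.cross(-los,Rz@[0,1,0]))],"z ang",np.degrees(np.arccos(kz@np.cross(-los,Rz@[0,1,0]))),"x ang",np.degrees(np.arccos(abs(kx@(Rz@[0,1,0])))))
for n,(x0,y0,w,h,sx,sy) in {"top":(225,110,120,120,5,5),"scene":(200,130,150,130,5,4.6)}.items():
    im=cv2.resize(p[n]["img"][y0:y0+h,x0:x0+w],None,fx=sx,fy=sy,interpolation=cv2.INTER_CUBIC)
    for q,col in [(c+.05*kz,(0,0,255)),(c-.05*kz,(0,255,255)),(c,(0,255,0)),(c+.077*kx-.03*kz,(255,0,255)),(c-.077*kx-.03*kz,(255,255,0)),(c+.077*kx-.045*kz,(255,0,255)),(c-.077*kx-.045*kz,(255,255,0)),(lens,(0,128,255))]:
        u=proj(p[n],q); z=(int((u[0]-x0+.5)*sx),int((u[1]-y0+.5)*sy)); cv2.drawMarker(im,z,col,cv2.MARKER_CROSS,12,1)
    cv2.imwrite(f"pics/k_{n}.png",im)
E
```

```text
centre [ 0.47376359 -0.10620341  0.24027516] view [ 0.47445034 -0.10714634  0.23827839] err mm in view axes [-0.4, 0.4, 2.3] z ang 0.43062275951132983 x ang 0.4623384284004004
```

View pics/k_scene.png

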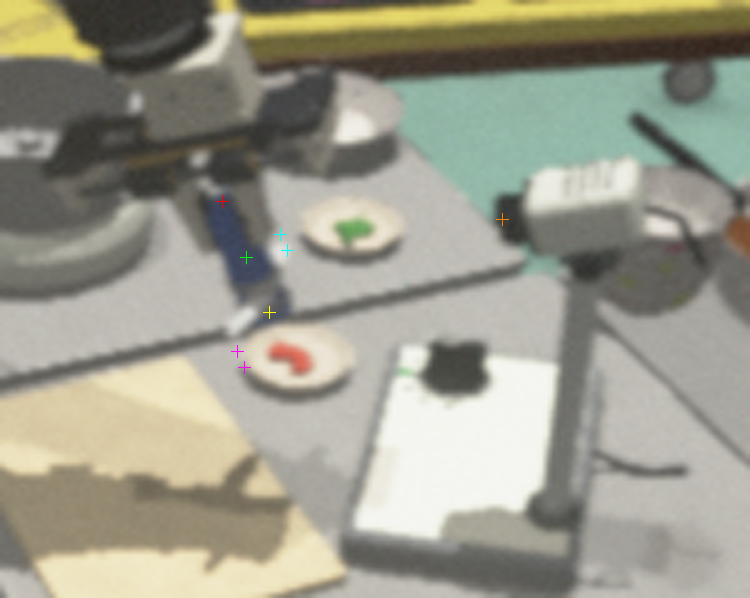

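View pics/k_top.png

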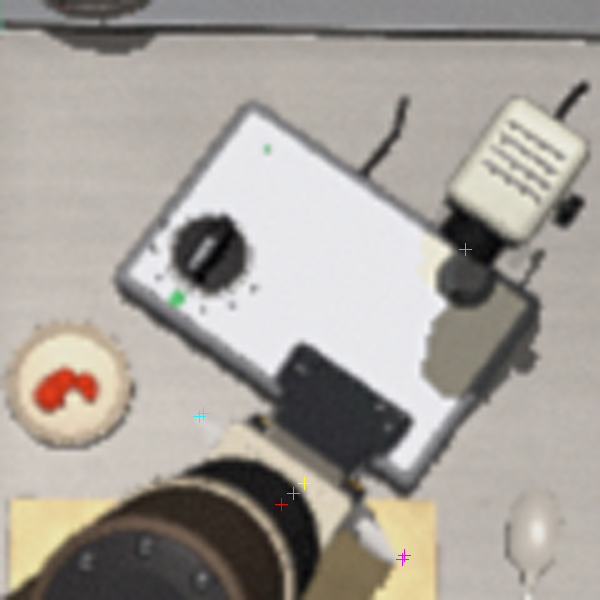

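```bash
python3 - <<'E'
from geo import *
p=load("h")
b=p["scene"]["img"][160:220,225:280].astype(float); b=np.clip((b-60)*1.6,0,255).astype(np.uint8); cv2.imwrite("pics/l3.png",cv2.resize(b,None,fx=10,fy=10,interpolation=cv2.INTER_CUBIC))
b=p["top"]["img"][180:235,255:315]; cv2.imwrite("pics/l2.png",cv2.resize(b,None,fx=10,fy=10,interpolation=cv2.INTER_CUBIC))
E
```

```text
(no output)
```

View pics/l3.png

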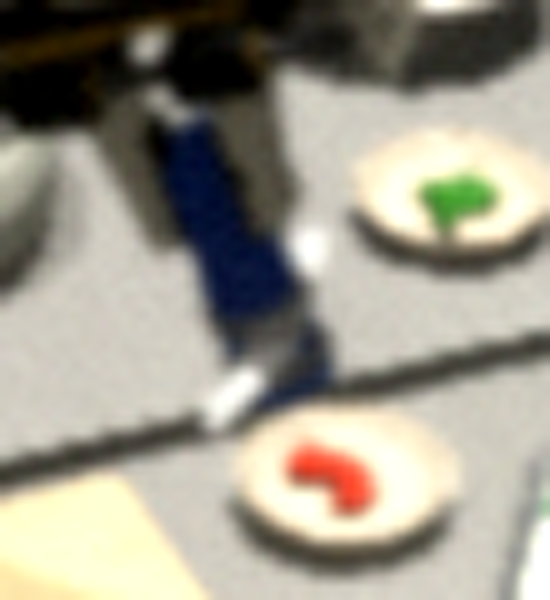

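View pics/l2.png

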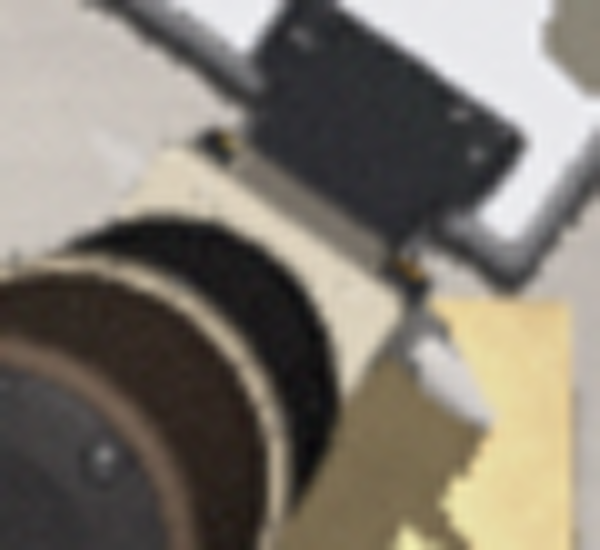

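```bash
python3 - <<'E'
from geo import *
from plant import ctrl
o=ctrl.get_obs(); M=R.from_euler('xyz',o["orientation"],degrees=True).as_matrix(); T=np.array(o["tool_pos"]); c=T+.0136*M[:,2]
kx=M[:,0]; kz=-M[:,2]; ky=np.cross(kz,kx); B=np.c_[kx,ky,kz]
p=load("h"); s,t=p["scene"],p["top"]
cs=lambda x,y:(225+(x+.5)/10-.5,160+(y+.5)/10-.5); ct=lambda x,y:(255+(x+.5)/10-.5,180+(y+.5)/10-.5)
for n,a,b in [("near",(207,427),(492,422)),("far",(318,228),(98,132))]:
    X,e=tri(s,cs(*a),t,ct(*b)); print(n,X,"gap",e,"knife frame mm",np.round(1e3*B.T@(X-c),1))
E
```

```text
near [ 0.4349973  -0.17002777  0.22415644] gap 0.0016135294174856934 knife frame mm [ 74.6  -1.3 -16.3]
far [ 0.52816431 -0.04881414  0.20392568] gap 0.0012516949855524554 knife frame mm [-78.   -1.  -38.6]
```

```bash
python3 -m creep '[[0,0,0.01,0,0],[0,0,0.02,0,0],[0,0,0.02,0,0],[0,0,0.02,0,0],[0,0,0.02,0,0],[0,0,0.02,0,0],[0,0,0.02,0,0],[0,0,0.02,0,0]]'; python3 -m creep '[[0,0,0,0,0],[0,0,0,0,0],[0,0,0,0,0],[0,0,0,0,0],[0,0,0,0,0],[0,0,0,0,0],[0,0,0,0,0],[0,0,0,0,0]]'; python3 plan.py; python3 look.py z>/dev/null; python3 - <<'E'
from geo import *
from plant import ctrl
o=ctrl.get_obs(); M=R.from_euler('xyz',o["orientation"],degrees=True).as_matrix(); T=np.array(o["tool_pos"]); c=T+.0136*M[:,2]
kx=M[:,0]; kz=-M[:,2]
yaw=np.radians(-35.0); st=np.array([.6527,-.1404,0]); Rz=R.from_euler('z',yaw).as_matrix()
lens=st+Rz@[.004,-.075,.3]; los=Rz@[-np.cos(.35),0,-np.sin(.35)]; v=lens+.18*los
print("err mm",[round(1e3*float((c-v)@a),1) for a in (-los,Rz@[0,1,0],np.cross(-los,Rz@[0,1,0]))],"qvel",np.round(o["qvel"],2))
s=load("z")["scene"]; hsv=cv2.cvtColor(s["img"],cv2.COLOR_BGR2HSV); m=cv2.inRange(hsv,(105,110,30),(130,255,255)); m[:,:235]=0;m[:,265:]=0;m[:165]=0;m[205:]=0
ys,xs=np.nonzero(m); P=np.c_[xs,ys].astype(np.float32); mu=P.mean(0); d=np.linalg.svd(P-mu,full_matrices=False)[2][0]; print("blue axis dx/dy",d[0]/d[1],"mean",mu,len(xs))
for a in (0,-8,8):
    RR=R.from_rotvec(np.radians(a)*np.cross(kz,kx)).as_matrix(); g=c+.03*kz; u=proj(s,g+RR@(.02*kz)); w=proj(s,g-RR@(.08*kz)); print(a,(w-u)[0]/(w-u)[1],u,w)
b=load("z")["top"]["img"][135:180,245:295]; cv2.imwrite("pics/m2.png",cv2.resize(b,None,fx=12,fy=12,interpolation=cv2.INTER_CUBIC))
E
```

```text
clock: 34.8
tool_pos: [0.4699, -0.1042, 0.25]
orientation: [-160.2, 0.2, -124.6]
force: [-0.4, -0.6, -1.4]
opening: 0.0199
clock: 35.47
tool_pos: [0.4699, -0.1042, 0.2499]
orientation: [-160.2, 0.2, -124.6]
force: [0.0, -1.0, -2.3]
opening: 0.0198
t 35.47 pos [ 0.4699 -0.1042  0.2499] rpy [-160.24    0.18 -124.61] F [ 0.  -1.  -2.3] open 19.8 q [ 24.  -10.7 -42.7  22.2 -49.4 -71.9] zt [ 0.28  -0.19  -0.941]
err mm [-1.2, -0.1, -0.8] qvel [-0.01  0.03 -0.04  0.02 -0.04  0.03]<stdin>:9: RuntimeWarning: Mean of empty slice.
  ret = um.true_divide(
Traceback (most recent call last):
IndexError: index 0 is out of bounds for axis 0 with size 0
```

```bash
python3 - <<'E'
from geo import *
from plant import ctrl
o=ctrl.get_obs(); M=R.from_euler('xyz',o["orientation"],degrees=True).as_matrix(); T=np.array(o["tool_pos"]); c=T+.0136*M[:,2]
kx=M[:,0]; kz=-M[:,2]
s=load("z")["scene"]; im=s["img"].astype(int); print(im[186,248],im[186,249])
m=((im[:,:,0]-im[:,:,2])>25).astype(np.uint8); m[:,:235]=0;m[:,265:]=0;m[:165]=0;m[208:]=0
ys,xs=np.nonzero(m); P=np.c_[xs,ys].astype(np.float32); mu=P.mean(0); d=np.linalg.svd(P-mu,full_matrices=False)[2][0]; print("blue axis dx/dy",d[0]/d[1],"mean",mu,len(xs), ys.min(),ys.max())
print([(y,xs[ys==y].min(),xs[ys==y].max()) for y in range(ys.min(),ys.max()+1,2)])
for a in (0,-8,8):
    RR=R.from_rotvec(np.radians(a)*np.cross(kz,kx)).as_matrix(); g=c+.03*kz; u=proj(s,g+RR@(.02*kz)); w=proj(s,g-RR@(.08*kz)); print(a,(w-u)[0]/(w-u)[1],u,w)
b=load("z")["top"]["img"][135:180,245:295]; cv2.imwrite("pics/m2.png",cv2.resize(b,None,fx=12,fy=12,interpolation=cv2.INTER_CUBIC))
E
```

```text
[92 72 65] [95 73 67]
blue axis dx/dy 0.5408371 mean [246.64102 183.24359] 78 174 190
[(174, np.int64(244), np.int64(244)), (176, np.int64(242), np.int64(245)), (178, np.int64(242), np.int64(246)), (180, np.int64(243), np.int64(246)), (182, np.int64(244), np.int64(247)), (184, np.int64(245), np.int64(248)), (186, np.int64(246), np.int64(251)), (188, np.int64(246), np.int64(252)), (190, np.int64(248), np.int64(251))]
0 0.3875313887544799 [244.04958835 174.20482409] [253.34333267 198.18673781]
-8 0.323388043591377 [244.23852792 173.81300231] [252.66329076 199.86456176]
8 0.4646685176703158 [243.89748178 174.69438146] [253.87605514 196.16898751]
```

View pics/m2.png

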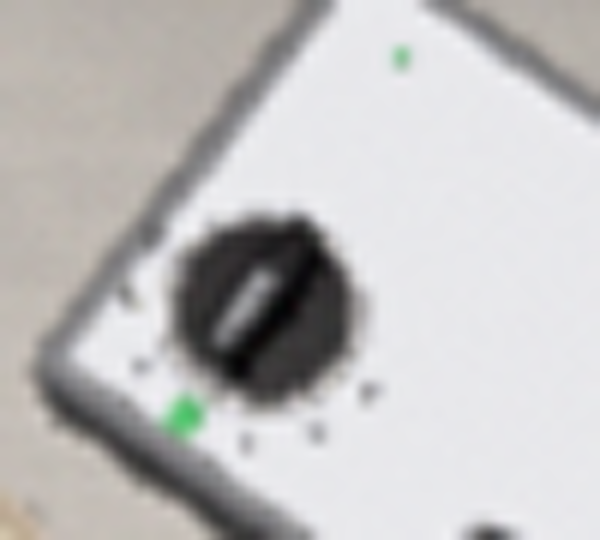

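```bash
python3 -c "
from plant import workorder,ctrl
print(workorder.close_job()); o=ctrl.get_obs(); print(o['clock'],o['tool_pos'],o['opening'])"
```

```text
the job is handed in; nothing more can be done
None
the job is handed in; nothing more can be done
```

I turned the focus knob to the green mark, lifted the knife unit out of the bowl and handed the job in at 35.5 s. The gripper alone was holding the knife still in front of the lens.

The moves cannot tilt the tool directly. I got the 20° tip by pushing outward repeatedly against the arm's reach limit, which tipped the tool a couple of degrees each time, and the tilt stayed on.

Last checks before hand-in:
- **Knob:** I let go with the tool at 145.3° for a mark at about 145°. The pictures put the pointer at about 146.5°, a 1.5° disagreement I took as pixel noise. I did not correct it.
- **Knife centre:** it was about 1.2 mm off along the line of sight and under 1 mm off across it. This comes from the arm's reading and my measured stand position, so camera calibration could add about 2 mm.
- **Knife angles:** the hub and blade-line directions were each within about 0.5° of target. These are also taken from the tool pose.
- **Holding:** the opening was 19.8 mm on the 20 mm grip, with the joints at rest.
- **Blade heights disagreed:** in the two camera views one blade tip sits about 22 mm higher on the hub than the other. The hub's slant in the picture and the tips' sideways position do not fit a knife turned in the grip. I took it as the blade shape, but the bowl pictures were too weak to confirm it.
- **Surroundings:** wrist forces stayed under about 13 N at the readings taken, and I saw nothing touched or moved in the pictures, though I did not measure the other kitchen things.

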